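Waxed cheeses from the hasped box to the serving dish

ROBOT

A 6-joint arm with a two-finger parallel gripper is mounted at the origin on the work surface. World frame = base frame: x ahead of the robot, y to its left, z up, the work surface at z = 0. Lengths are in mm, angles in rad, forces in N, time in s.
With the tool pointing down it reaches from about 275 to 1000 mm from the base axis. Payload 8.4 kg.
Tool frame: the origin (TCP) lies between the finger pads; the fingertips stand r.finger_overhang ahead of it and the grasp point (between the pads) is the TCP (r.finger_overhang is the distance from the TCP to the fingertips, in mm); z points along the fingers, y is the line along which they close (so a half turn about z gives the same grasp; the last joint's range is limited). The gripper opens to 85 mm and grips with 20 to 120 N. Pads are 22 mm wide; open, the fingers measure 114 mm over their backs; the gripper's body (76 mm by 85 mm) begins 54 mm behind the grasp point. The pads swing forward as they close: fully open they stand 13 mm farther back than shut.
Start: joints at [-1.156, 0.353, 1.633, -0, 1.155, -0.002], TCP at [253.022, -571.496, 250.281] pointing down, gripper open.
Joint ranges: [-2.63, 2.63], [-0.92, 2.1], [0.06, 2.66], [-1.3, 4.44], [0, 2.69], [-3.02, 3.02]. Speed limits (rad/s): [2.22, 2.22, 2.79, 3.14, 3.14, 3.14].

INTERFACE

Orientations are given as [roll, pitch, yaw] about the fixed x, y, z axes, in that order (R = Rz(yaw) Ry(pitch) Rx(roll)).
In Python, from rig import r, cams, sign_off gives the robot as it stands.
- The arm moves only by the shell command python3 -m crank 'ROWS' [FORCE]. ROWS is JSON, a list of rows, each a list of 7 numbers: the shift along the tool's x, y, z in m, then the turn, a rotation vector about the tool's x, y, z in rad, then the closure, from 0 (fully open) to 1 (shut). In form: [[dx, dy, dz, ax, ay, az, gripper], ...]. A call has 1 to 5 rows; each row is the pose to reach, as a shift and turn from the pose commanded when the call began, along the tool's axes at that moment; what a row does not reach only later rows make up. A row lasts 1/10 s, in which the tool goes at most 50 mm and 8.59 degrees, less where a joint would pass 70% of its speed; a pose out of reach is approached as far as the arm can. A call with a gripper value outside its range is refused whole. The fingers move at their own pace and stop on an object; FORCE is the grip in N (left out, the last holds). Time passes only in rows, so rows that repeat a pose let the fingers close. It gives the time, the measured TCP pose, the force, the opening and the grip force at its end, in the units of the state.
- r.sense(): the state, without advancing time (a new reading comes with each control period).
- cams.grab_frame(name): name is "side" or "top"; returns a dict with "image" (480x640x3 uint8, red, green, blue), "fx", "fy", "cx", "cy" (pixels), "D" ([k1, k2, p1, p2, k3] as OpenCV has them; the pictures are not rectified), "position" and "orientation" of the camera in the world. Camera axes: x right, y down, z forward; pixel columns grow to the right and rows downward; lengths in mm; the calibration is good to about 2 mm. A picture is of the moment at which its call begins. There is no depth.
- sign_off(): hands the job in; it is judged then, once.
The state is a dict: "clock": time; "qpos": joint angles; "qvel": joint speeds; "joint_efforts": joint torques, N m; "eef_pos": TCP position; "tcp_rot": TCP orientation; "contact_force": force on the tool from outside, world axes, zero at the start; "wrist_torque": the same for the moment, N m; "opening": opening from 0.0 (shut) to 1.0 (fully open); "grasp_force": force on a finger pad.
Only numpy, scipy, OpenCV 4.12 (cv2) and the standard library are available. Lean on these libraries where they do the work, as an engineer would, in place of code of your own. Each camera call takes 0.05 s, during which the arm holds its last target. There are 200 camera calls.

TASK

Fetch the red-waxed cheeses for a platter: swing the hasp off the red-lidded box, open that lid wide, lay every cheese from the box in the empty lime-green serving dish, then shut the lid fully and swing its hasp back down over the catch. Keep the other three boxes shut and fastened, and do not disturb the other things on the counter.

Things in the scene. Friction and masses are not known exactly. Their poses are not given: they have to be found in the camera images.
- box_red: aluminium cheese box with a red lid and an orange-knobbed hasp, one of a row of four (115 mm apart along y) on a 10 mm steel plate; places in the row vary. 205 (x) x 111 (y) x 42 mm high outside, walls and floor 4 mm, a fixed 22 mm block inside along the back wall; origin at the centre of its underside, -x is its front (towards the robot). Fixed. It holds the cheeses, in one file along its x.
- box_yellow: aluminium cheese box with a yellow lid and an orange-knobbed hasp, one of a row of four (115 mm apart along y) on a 10 mm steel plate; places in the row vary. 205 (x) x 111 (y) x 42 mm high outside, walls and floor 4 mm, a fixed 22 mm block inside along the back wall; origin at the centre of its underside, -x is its front (towards the robot). Fixed. Not to be opened.
- box_green: aluminium cheese box with a green lid and an orange-knobbed hasp, one of a row of four (115 mm apart along y) on a 10 mm steel plate; places in the row vary. 205 (x) x 111 (y) x 42 mm high outside, walls and floor 4 mm, a fixed 22 mm block inside along the back wall; origin at the centre of its underside, -x is its front (towards the robot). Fixed. Not to be opened.
- box_white: aluminium cheese box with a white lid and an orange-knobbed hasp, one of a row of four (115 mm apart along y) on a 10 mm steel plate; places in the row vary. 205 (x) x 111 (y) x 42 mm high outside, walls and floor 4 mm, a fixed 22 mm block inside along the back wall; origin at the centre of its underside, -x is its front (towards the robot). Fixed. Not to be opened.
- lid_red (a joint): red lid, rad: 0 shut, opens to its stop at 1.6 (upright). Hinge parallel to the box's y at box-frame x = +102.5, z = 42.5 mm. Lid 205 x 111 x 6 mm, 120 g; its stiff hinge (0.18 N m) holds it wherever left. A tongue 30 x 24 x 6 mm with a small staple juts out level from the middle of its front edge; the hasp's bar lies across the tongue and blocks the lid.
- lid_red_handle (a point): centre of the red lid's black barrel handle, 22 mm in diameter and 22 mm long along the box's y, flat ends, on a 10 mm stem: 36 mm above the lid's top face, at box-frame x = -92.5, y = 0, z = 84.5 mm when shut; turns with the lid.
- hasp_red (a joint): steel hasp of the red-lidded box, rad: 0 fastened, swings up and over towards box +y to a stop at 1.7, stays where left (0.03 N m). Hinge parallel to box x at box-frame x = -122.5, y = +28, z = 53.5 mm. Bar 14 x 70 x 8 mm, along -y when down. Orange barrel knob, 18 mm in diameter, 20 mm long along x, flat ends, on an 8 mm stem: centre at x = -122.5, y = -30, z = 79.5 mm when fastened.
- lid_yellow (a joint): hinge of the yellow lid, rad, 0 shut; built like the red one. To stay shut.
- hasp_yellow (a joint): hinge of the hasp on the yellow-lidded box, rad, 0 fastened; built like that on the red-lidded box. To stay fastened.
- lid_green (a joint): hinge of the green lid, rad, 0 shut; built like the red one. To stay shut.
- hasp_green (a joint): hinge of the hasp on the green-lidded box, rad, 0 fastened; built like that on the red-lidded box. To stay fastened.
- lid_white (a joint): hinge of the white lid, rad, 0 shut; built like the red one. To stay shut.
- hasp_white (a joint): hinge of the hasp on the white-lidded box, rad, 0 fastened; built like that on the red-lidded box. To stay fastened.
- cheese0: little round cheese in hard red wax, loose disc 36 mm in diameter, 22 mm high, about 25 g, with a thin pale strip on its top; origin at its centre, z along its axis. Lies flat in the red-lidded box at first; two to four of the four exist in a run.
- cheese1: little round cheese in hard red wax, loose disc 36 mm in diameter, 22 mm high, about 25 g, with a thin pale strip on its top; origin at its centre, z along its axis. Lies flat in the red-lidded box at first; two to four of the four exist in a run.
- cheese2: little round cheese in hard red wax, loose disc 36 mm in diameter, 22 mm high, about 25 g, with a thin pale strip on its top; origin at its centre, z along its axis. Lies flat in the red-lidded box at first; two to four of the four exist in a run.
- cheese3: little round cheese in hard red wax, loose disc 36 mm in diameter, 22 mm high, about 25 g, with a thin pale strip on its top; origin at its centre, z along its axis. Lies flat in the red-lidded box at first; two to four of the four exist in a run.
- dish: empty shallow lime-green serving dish with cream inside, beside the row of boxes, 200 (x) x 150 (y) mm outside, rim 18 mm high, walls and floor 5 mm, fixed on the counter; origin at the centre of its underside.
- tomato_a: ripe tomato, 68 mm in diameter, 53 mm high, a loose bystander to be left alone; origin at the centre of its underside.
- tomato_b: ripe tomato, 68 mm in diameter, 53 mm high, a loose bystander to be left alone; origin at the centre of its underside.
- mustard: mustard jar, 60 mm in diameter, 100 mm high, a loose bystander to be left alone; origin at the centre of its underside.
- pepper: dark wooden pepper pot, 44 mm in diameter, 110 mm high, a loose bystander to be left alone; origin at the centre of its underside.
- cherries: lime-green bowl of cherry tomatoes, 120 mm in diameter, 60 mm high, a loose bystander to be left alone; origin at the centre of its underside.
- sandwich: sandwich roll, 120 x 60 x 55 mm, a loose bystander to be left alone; origin at the centre of its underside.
Things that resemble listed ones, but are neither listed nor needed, are in the scene too. What is shaped like the dish but black is not meant.

How it is judged:
By the outcome, as a careful person would: the job done as asked, in the order asked, and still so for the second after the job is handed in, with the robot touching nothing.
Of cheese0, cheese1, cheese2, cheese3 only 2 to 4 are there at a start; the rules pass over those that are not, and their reading is None.
At some moment in a run one of cheese0, cheese1, cheese2, cheese3 may be knocked a few centimetres aside while the robot is not near it.
Once in a run the grip may slacken for a moment while it holds something.
It also fails if it takes over 210 s, if anything falls off the work surface, if the arm or the gripper's body presses on something with over 40 N, if the wrist force passes 120 N, or if a joint passes its speed limit or range.

## Working session

There is one attempt and no reset: what is moved stays moved. The work goes in short steps, Python scripts to look and compute and a shell command to move; the robot and the scene stay as the last step left them, time stands still between calls to the robot, and variables do not carry over. Pictures are saved under pics/ and viewed, at most 14 in all, crops included, and the job is handed in when it is done.

```bash
ls; mkdir -p pics; python3 - <<'E'
from rig import r,cams
import cv2
print(r.sense(), r.finger_overhang)
for n in("top","side"):
    f=cams.grab_frame(n); cv2.imwrite(f"pics/{n}0.png",f["image"][:,:,::-1])
    print(n,{k:v for k,v in f.items() if k!="image"})
E
```

```text
pics
{'clock': 0.0, 'qpos': array([-1.15636204e+00,  3.53640903e-01,  1.63415747e+00, -5.94998095e-06,
        1.15519114e+00, -2.38881997e-03]), 'qvel': array([-0.00028705, -0.00103539,  0.00086808,  0.00045064,  0.00049617,
        0.0008494 ]), 'joint_efforts': array([ 1.84504570e-03, -6.05237460e+01, -3.42065477e+01,  3.62529454e-05,
        9.09636612e-03,  1.20738005e-05]), 'eef_pos': array([ 252.85552585, -571.06409593,  249.5562013 ]), 'tcp_rot': array([-3.14019578e+00,  2.10324786e-06,  4.16825510e-01]), 'contact_force': array([-0.60608932,  0.46435362,  1.60493567]), 'wrist_torque': array([-0.00072068,  0.02195534, -0.01049626]), 'grasp_force': 0.0, 'opening': 1.0047806194655928} 19.0
top {'fx': 583.1004274211633, 'fy': 583.1004274211633, 'cx': 327.87662014048385, 'cy': 238.0868223949547, 'D': array([-0.08599595,  0.        ,  0.        ,  0.        ,  0.        ]), 'position': array([ 314.6077007 ,   47.37734902, 1591.52479099]), 'orientation': array([-3.05016528, -0.00378177, -1.5952381 ])}
side {'fx': 541.0812397296445, 'fy': 541.0812397296445, 'cx': 319.02070480275165, 'cy': 236.63118167159777, 'D': array([-0.08901355,  0.        ,  0.        ,  0.        ,  0.        ]), 'position': array([ 104.63950444,  879.80385908, 1090.03301963]), 'orientation': array([-2.41358711, -0.01090589, -2.74527126])}
```

View pics/top0.png

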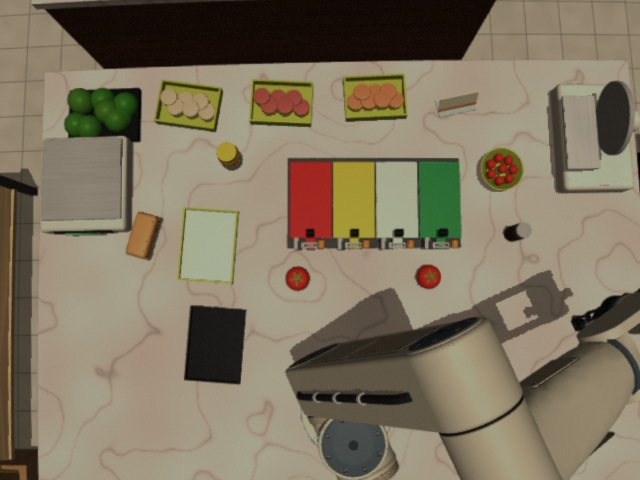

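View pics/side0.png

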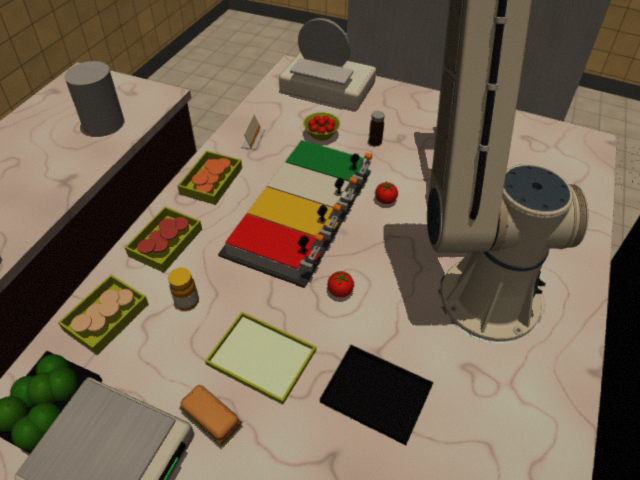

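The top view shows the red lid at the left end of the row, (290–333, 160–240), with its hasp at about (310,243) and a tomato at (297,278). There are four lime dishes. Three hold slices: (189,105), (282,103) and (375,97). The one at (208,245) is empty with a cream inside, so it fits; the black one at (215,345) is excluded.

```bash
cat > h.py <<'E'
import numpy as np,cv2
from scipy.spatial.transform import Rotation as R
from rig import r,cams
def K(f): return np.array([[f["fx"],0,f["cx"]],[0,f["fy"],f["cy"]],[0,0,1]])
def cast(f,px,z):
    p=cv2.undistortPoints(np.array(px,float).reshape(-1,1,2),K(f),f["D"]).reshape(-1,2)
    d=R.from_euler("xyz",f["orientation"]).apply(np.c_[p,np.ones(len(p))])
    o=f["position"]; return o+d*((z-o[2])/d[:,2])[:,None]
def proj(f,P):
    Rm=R.from_euler("xyz",f["orientation"]).as_matrix().T
    return cv2.projectPoints(np.array(P,float).reshape(-1,1,3),cv2.Rodrigues(Rm)[0],-Rm@f["position"],K(f),f["D"])[0].reshape(-1,2)
def mask(f,lo,hi,roi=None):
    m=cv2.inRange(cv2.cvtColor(f["image"],cv2.COLOR_RGB2HSV),np.array(lo),np.array(hi))
    if roi:
        k=np.zeros_like(m);x0,y0,x1,y1=roi;k[y0:y1,x0:x1]=1;m=m*k
    return m
def big(m,n=1):
    c,_=cv2.findContours(m,cv2.RETR_EXTERNAL,cv2.CHAIN_APPROX_NONE)
    return sorted(c,key=cv2.contourArea,reverse=True)[:n]
def shift(P,yaw=None):
    "shift (m) in tool axes to world point P"
    s=r.sense(); print("at",s["eef_pos"].round(1),s["tcp_rot"].round(3),"dz tool axes:",(R.from_euler("xyz",s["tcp_rot"]).inv().apply(np.array(P)-s["eef_pos"])/1000).round(4))
E
python3 - <<'E'
from h import *
for n,rl,rd in(("top",(280,150,340,255),(170,200,245,290)),("side",(215,210,325,275),(200,305,325,405))):
    f=cams.grab_frame(n)
    for lab,lo,hi,roi,z in(("lid",(0,150,60),(8,255,255),rl,58.5 if 0 else 58.5),("dish",(22,100,60),(45,255,255),rd,18)):
        c=big(mask(f,lo,hi,roi))[0]; w=cast(f,c.reshape(-1,2),z)[:,:2].astype(np.float32)
        rc=cv2.minAreaRect(w); print(n,lab,np.round(rc[0],1),np.round(rc[1],1),round(rc[2],2))
    if n=="top": a=f["image"][140:300,170:480]; cv2.imwrite("pics/crop1.png",cv2.resize(a[:,:,::-1],(800,413),interpolation=cv2.INTER_CUBIC))
    else: a=f["image"][140:310,210:410]; cv2.imwrite("pics/crop2.png",cv2.resize(a[:,:,::-1],(700,595),interpolation=cv2.INTER_CUBIC))
E
```

```text
top lid [554.5  83.3] [111.7 212.2] 88.57
top dish [448.5 365.6] [152.2 199.8] 84.67
side lid [554.9  85.6] [114.  212.2] 88.83
side dish [446.8 369.8] [157.1 204.7] 84.97
```

View pics/crop1.png

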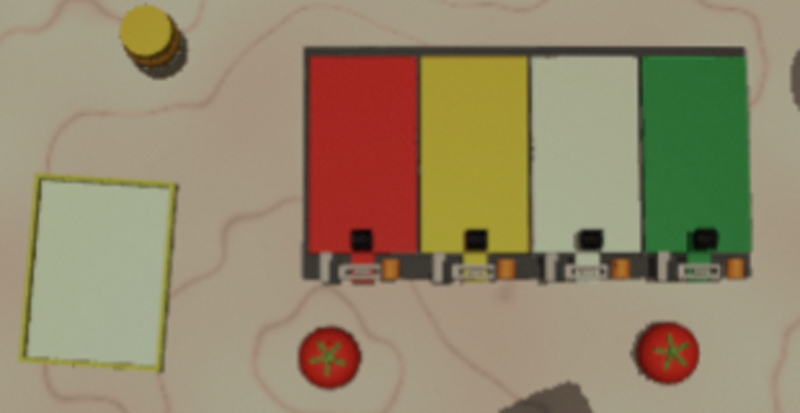

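View pics/crop2.png

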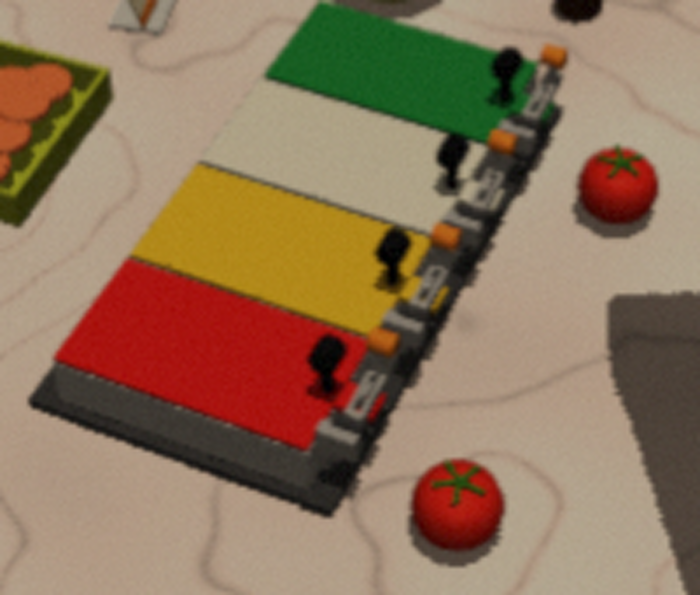

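Red lid is at crop1 (308–420, 55–250), with its orange knob at crop1 (391,268) and crop2 (384,342). It sits beside the yellow lid, and the empty cream dish at crop1 (98,272) is confirmed.

```bash
python3 - <<'E'
from h import *
for n in("top","side"):
    f=cams.grab_frame(n)
    roi=(290,225,465,255) if n=="top" else (310,145,375,250)
    out=[]
    for c in big(mask(f,(8,150,120),(18,255,255),roi),4):
        x=cast(f,[c.reshape(-1,2).mean(0)],92)[0]; out.append((x[:2].round(1),cv2.contourArea(c)))
    print(n,"knobs",out)
    roi=(300,224,455,240) if n=="top" else (290,150,365,252)
    out=[]
    for c in big(mask(f,(0,0,0),(180,255,30),roi),5):
        q=c.reshape(-1,2); out.append((cast(f,[q.mean(0)],97)[0][:2].round(1),q.mean(0).round(0),cv2.contourArea(c)))
    print("handles",out)
    if n=="top":
        # tomato near, red lid edges
        t=big(mask(f,(0,150,60),(8,255,255),(275,258,325,300)))[0]; print("tomato",cast(f,[t.reshape(-1,2).mean(0)],35)[0].round(0))
        for lab,lo,hi in(("r",(0,150,60),(8,255,255)),("y",(22,150,60),(32,255,255)),("g",(50,120,40),(80,255,255))):
            c=big(mask(f,lo,hi,(285,150,465,234)))[0]; w=cast(f,c.reshape(-1,2),58.5)[:,:2].astype(np.float32)
            rc=cv2.minAreaRect(w);print(lab,np.round(rc[0],1),np.round(rc[1],1),rc[2],w[:,0].max())
E
```

```text
top knobs [(array([ 429.4, -289.2]), 32.5), (array([434.2, -58.4]), 30.0), (array([437. ,  57.1]), 29.0), (array([ 431.4, -174.4]), 28.0)]
handles [(array([ 459.7, -259. ]), array([443., 232.]), 44.5), (array([ 461.8, -144.6]), array([399., 232.]), 33.5), (array([464.3, -29.3]), array([354., 232.]), 30.0), (array([467. ,  85.2]), array([310., 232.]), 24.0)]
tomato [352. 122.  35.]
r [565.1  83. ] [111.7 191.1] 88.56794738769531 661.8518
y [562.4 -33. ] [109.7 191.3] 88.54660034179688 659.0628
g [ 557.3 -260.9] [108.2 192. ] 88.63754272460938 654.05756
side knobs [(array([439.6,  54.6]), 34.0), (array([436.5, -60.8]), 23.5), (array([ 433.2, -175.6]), 22.5), (array([ 430.2, -289.9]), 17.0)]
handles [(array([463.4,  95.4]), array([303., 244.]), 59.5), (array([ 455.2, -242.2]), array([354., 161.]), 51.5), (array([460.6, -18.7]), array([322., 213.]), 49.0), (array([ 458.5, -132.6]), array([339., 185.]), 45.5), (array([409.7,  51.8]), array([330., 238.]), 44.5)]
```

```bash
cat >> h.py <<'E'
O=np.array([559.5,83.3,10.]); BY=-0.023
def box(p): return O+R.from_euler("z",BY).apply(p)
def go(P,rpy=None):
    s=r.sense(); A=R.from_euler("xyz",s["tcp_rot"])
    d=A.inv().apply(np.array(P)-s["eef_pos"])/1000
    rv=np.zeros(3) if rpy is None else (A.inv()*R.from_euler("xyz",rpy)).as_rotvec()
    print("to",np.round(P,1),"row",d.round(4).tolist()+rv.round(3).tolist(),"q",s["qpos"].round(2),"F",s["contact_force"].round(1),"op",round(s["opening"],2),"t",round(s["clock"],1))
E
python3 -m crank '[[0.422,-0.50,0,0,0,0.44,0.45],[0.422,-0.50,0,0,0,0.44,0.45],[0.422,-0.50,0,0,0,0.44,0.45],[0.422,-0.50,0,0,0,0.44,0.45],[0.422,-0.50,0,0,0,0.44,0.45]]' 30
python3 - <<'E'
from h import *
go(box([-122.5,-30,79.5+9+60]),[np.pi,0,BY])
E
```

```text
clock: 0.8
eef_pos: [323.2, -329.7, 250.3]
tcp_rot: [3.141, -0.0, -0.024]
contact_force: [0.7, -0.4, 1.3]
opening: 0.554
grasp_force: 0.0
to [436.3  56.1 158.5] row [0.1038, -0.3885, 0.0918, 0.0, -0.0, -0.001] q [-0.8   0.09  1.97  0.    1.08  0.8 ] F [ 0.7 -0.4  1.3] op 0.55 t 0.8
```

```bash
python3 -m crank '[[0.104,-0.3885,0,0,0,0,0.45],[0.104,-0.3885,0,0,0,0,0.45],[0.104,-0.3885,0,0,0,0,0.45],[0.104,-0.3885,0,0,0,0,0.45],[0.104,-0.3885,0.0,0,0,0,0.45]]' >/dev/null
python3 - <<'E'
from h import *
go(box([-122.5,-30,79.5+9+50]),[np.pi,0,BY])
E
```

```text
to [436.3  56.1 148.5] row [0.0393, -0.1468, 0.1021, 0.0, -0.001, -0.001] q [-0.23 -0.01  2.07 -0.    1.07  1.37] F [ 0.3 -0.5 -0.2] op 0.55 t 1.3
```

```bash
python3 -m crank '[[0.0393,-0.147,0,0,0,0,0.45],[0.0393,-0.147,0,0,0,0,0.45],[0.0393,-0.147,0,0,0,0,0.45],[0.0393,-0.147,0.05,0,0,0,0.45],[0.0393,-0.147,0.1,0,0,0,0.45]]' >/dev/null
python3 -m crank '[[0,0,0,0,0,0,0.45],[0,0,0,0,0,0,0.45],[0,0,0,0,0,0,0.45]]'
python3 - <<'E'
from h import *
go(box([-122.5,-30,79.5+9]),[np.pi,0,BY])
a=[]
for n,x0,y0,x1,y1 in(("top",260,190,400,300),("side",270,180,390,274)):
    f=cams.grab_frame(n); a.append(cv2.resize(f["image"][y0:y1,x0:x1,::-1],(400,310),interpolation=cv2.INTER_CUBIC))
cv2.imwrite("pics/hasp1.png",np.hstack(a))
E
```

```text
clock: 2.1
eef_pos: [437.6, 54.3, 152.5]
tcp_rot: [-3.141, -0.003, -0.024]
contact_force: [-0.3, -0.6, -0.0]
opening: 0.548
grasp_force: 0.0
to [436.3  56.1  98.5] row [-0.0015, -0.0018, 0.054, -0.0, -0.003, -0.001] q [0.12 0.2  2.11 0.   0.83 1.71] F [-0.3 -0.6 -0. ] op 0.55 t 2.1
```

View pics/hasp1.png

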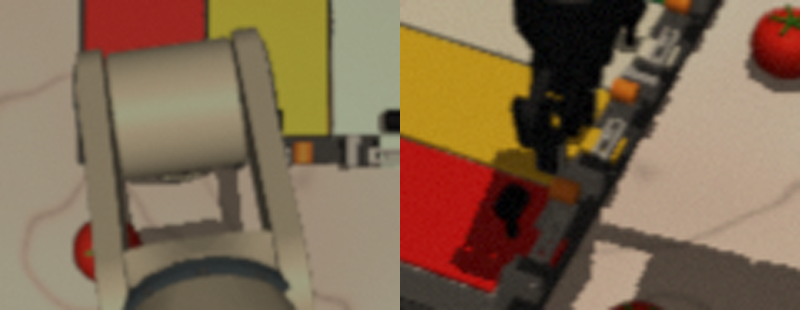

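The side crop shows the fingers above the red box's orange knob at (565,188). The top view is blocked by the wrist. Next I descend and grip.

```bash
python3 -m crank '[[-0.0015,-0.0018,0.015,0,0,0,0.45],[-0.0015,-0.0018,0.03,0,0,0,0.45],[-0.0015,-0.0018,0.045,0,0,0,0.45],[-0.0015,-0.0018,0.054,0,0,0,0.45],[-0.0015,-0.0018,0.054,0,0,0,0.45]]' 
python3 -m crank '[[0,0,0,0,0,0,0.95],[0,0,0,0,0,0,0.95],[0,0,0,0,0,0,0.95],[0,0,0,0,0,0,0.95],[0,0,0,0,0,0,0.95]]' 25
```

```text
clock: 2.7
eef_pos: [434.7, 56.1, 96.5]
tcp_rot: [-3.142, -0.0, -0.024]
contact_force: [0.5, -0.4, -0.2]
opening: 0.55
grasp_force: 0.0
clock: 3.2
eef_pos: [435.2, 57.5, 96.7]
tcp_rot: [-3.14, -0.001, -0.024]
contact_force: [0.6, 10.0, -8.3]
opening: 0.196
grasp_force: 28.4
```

```bash
python3 -m crank '[[0,-0.0055,-0.0077,-0.14,0,0,0.95],[0,-0.0119,-0.0146,-0.279,0,0,0.95],[0,-0.0193,-0.0205,-0.419,0,0,0.95],[0,-0.0274,-0.0254,-0.559,0,0,0.95],[0,-0.0361,-0.0291,-0.698,0,0,0.95]]' 
python3 -m crank '[[0,0,0,0,0,0,0.95],[0,0,0,0,0,0,0.95]]'; python3 -c "
from h import *
go(box([-122.5,28-21.9,53.5+64.1]),[np.pi-.698,0,BY])"
```

```text
clock: 3.7
eef_pos: [435.4, 93.3, 126.4]
tcp_rot: [2.438, -0.003, -0.023]
contact_force: [-2.7, -1.2, -13.4]
opening: 0.194
grasp_force: 27.5
clock: 3.9
eef_pos: [435.4, 92.9, 126.1]
tcp_rot: [2.441, 0.001, -0.021]
contact_force: [-1.7, -0.4, 5.7]
opening: 0.195
grasp_force: 28.8
to [437.2  92.2 127.6] row [0.0018, 0.0015, -0.0007, 0.002, -0.0, 0.002] q [ 0.6   0.49  1.97 -0.6   1.2   2.56] F [-1.7 -0.4  5.7] op 0.19 t 3.9
```

```bash
python3 -m crank '[[0,-0.0066,-0.0096,-0.14,0,0,0.95],[0,-0.0136,-0.0182,-0.14,0,0,0.95],[0,-0.022,-0.0254,-0.14,0,0,0.95],[0,-0.0266,-0.0285,-0.14,0,0,0.95],[0,-0.0266,-0.0285,-0.14,0,0,0.95]]' 
python3 -m crank '[[0,0,0,0,0,0,0.95],[0,0,0,0,0,0,0.95]]'; python3 - <<'E'
from h import *
go(box([-122.5,28+16.8,53.5+68.8]),[np.pi-.838,0,BY])
f=cams.grab_frame("side"); cv2.imwrite("pics/hasp2.png",cv2.resize(f["image"][180:300,240:400,::-1],(800,600),interpolation=cv2.INTER_CUBIC))
E
```

```text
clock: 4.4
eef_pos: [436.4, 130.7, 133.0]
tcp_rot: [2.3, -0.0, -0.024]
contact_force: [-4.3, 0.1, 21.3]
opening: 0.195
grasp_force: 28.2
clock: 4.6
eef_pos: [436.4, 130.4, 133.0]
tcp_rot: [2.301, -0.001, -0.024]
contact_force: [-4.0, 1.0, 20.5]
opening: 0.197
grasp_force: 28.1
to [438.1 130.9 132.3] row [0.0016, -0.0009, 0.0001, 0.002, 0.0, -0.001] q [ 0.7   0.58  1.88 -0.61  1.36  2.64] F [-4.   1.  20.5] op 0.2 t 4.6
```

View pics/hasp2.png

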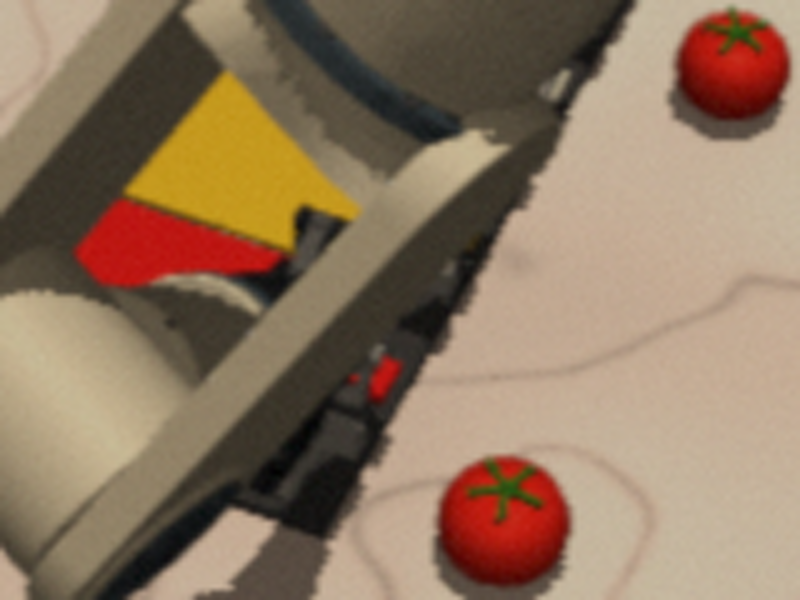

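The red tongue is uncovered at (385,378) and the hasp is about 75° up. I'll release, then push the bar from behind towards its stop.

```bash
python3 -m crank '[[0,0,0,0,0,0,0.6],[0,0,0,0,0,0,0.6],[0,0,-0.03,0,0,0,0.6],[0,0,-0.06,0,0,0,0.6],[0,0,-0.09,0,0,0,0.6]]' 
python3 -m crank '[[0,0,-0.03,0,0,0,0.6],[0,0,-0.03,0.14,0,0,0.8],[0,0,-0.03,0.28,0,0,0.95],[0,0,-0.03,0.42,0,0,1],[0,0,-0.03,0.56,0,0,1]]'
python3 -m crank '[[0,0,0,0.14,0,0,1],[0,0,0,0.28,0,0,1],[0,0,0,0.28,0,0,1]]'; python3 - <<'E'
from h import *
go(box([-123.5,-20,180]),[np.pi,0,BY])
E
```

```text
clock: 5.15
eef_pos: [437.9, 198.7, 191.0]
tcp_rot: [2.305, 0.001, -0.023]
contact_force: [0.7, -0.6, 0.2]
opening: 0.402
grasp_force: 0.0
clock: 5.65
eef_pos: [439.1, 221.1, 211.3]
tcp_rot: [2.871, -0.003, -0.022]
contact_force: [-0.3, -1.5, 0.0]
opening: -0.001
grasp_force: 0.0
clock: 5.95
eef_pos: [438.6, 218.3, 211.4]
tcp_rot: [-3.135, -0.002, -0.027]
contact_force: [0.0, -0.4, -0.0]
opening: 0.001
grasp_force: 0.0
to [435.6  66.1 190. ] row [0.0011, 0.1523, 0.0204, -0.006, -0.002, -0.004] q [0.46 0.19 1.96 0.01 0.99 2.05] F [ 0.  -0.4 -0. ] op 0.0 t 6.0
```

```bash
python3 -m crank '[[0.001,0.05,0,0,0,0,1],[0.001,0.1,0,0,0,0,1],[0.001,0.152,0,0,0,0,1],[0.001,0.152,0.02,0,0,0,1],[0.001,0.152,0.02,0,0,0,1]]' 
python3 -m crank '[[0,0,0.04,0,0,0,1],[0,0,0.077,0,0,0,1],[0,0,0.077,0,0,0,1],[0,0,0.077,0,0,0,1]]'
python3 -m crank '[[0,-0.008,0,0,0,0,1],[0,-0.016,0,0,0,0,1],[0,-0.022,0,0,0,0,1],[0,-0.028,0,0,0,0,1],[0,-0.032,0,0,0,0,1]]'
python3 - <<'E'
from h import *
go(box([-123.5,14,104]),[np.pi,0,BY])
E
```

```text
clock: 6.45
eef_pos: [434.9, 67.0, 188.7]
tcp_rot: [3.141, 0.003, -0.026]
contact_force: [-0.2, 0.2, -0.5]
opening: -0.003
grasp_force: 0.0
clock: 6.85
eef_pos: [435.9, 69.4, 113.5]
tcp_rot: [-3.14, 0.002, -0.022]
contact_force: [-0.2, 0.2, 0.0]
opening: 0.0
grasp_force: 0.0
clock: 7.35
eef_pos: [436.9, 101.2, 113.7]
tcp_rot: [-3.139, -0.001, -0.023]
contact_force: [0.7, -1.3, 0.1]
opening: -0.005
grasp_force: 0.4
to [436.4 100.1 114. ] row [-0.0005, 0.001, -0.0003, -0.002, -0.001, 0.0] q [0.22 0.28 2.12 0.   0.74 1.81] F [ 0.7 -1.3  0.1] op -0.0 t 7.3
```

```bash
python3 -m crank '[[0,-0.004,0,0,0,0,1],[0,-0.007,0,0,0,0,1]]'; python3 -m crank '[[0,-0.003,0,0,0,0,1],[0,-0.003,0,0,0,0,1]]'
python3 -m crank '[[0,0.02,0,0,0,0,1],[0,0.02,-0.06,0,0,0,0.8],[0,0.02,-0.1,0,0,0,0.5],[0,0.1,-0.1,0,0,0,0.5],[0,0.1,-0.1,0,0,0,0.5]]'
python3 - <<'E'
from h import *
f=cams.grab_frame("side"); cv2.imwrite("pics/hasp3.png",cv2.resize(f["image"][200:320,240:400,::-1],(640,480),interpolation=cv2.INTER_CUBIC))
go(box([-92.5,0,160]),[np.pi,0,BY])
E
```

```text
clock: 7.55
eef_pos: [436.7, 104.4, 113.4]
tcp_rot: [3.137, 0.0, -0.019]
contact_force: [4.9, -43.6, 11.5]
opening: 0.002
grasp_force: 22.5
clock: 7.75
eef_pos: [436.7, 104.6, 113.4]
tcp_rot: [3.133, 0.001, -0.018]
contact_force: [4.4, -52.0, 13.1]
opening: -0.002
grasp_force: 26.0
clock: 8.25
eef_pos: [435.3, 9.3, 214.8]
tcp_rot: [-3.14, -0.004, -0.021]
contact_force: [-0.6, -0.1, -0.0]
opening: 0.506
grasp_force: 0.0
to [467.   85.4 170. ] row [0.0308, -0.0797, 0.044, -0.0, -0.002, 0.001] q [ 0.01  0.1   2.06 -0.    0.98  1.6 ] F [-0.2 -0.9  0. ] op 0.5 t 8.3
```

View pics/hasp3.png

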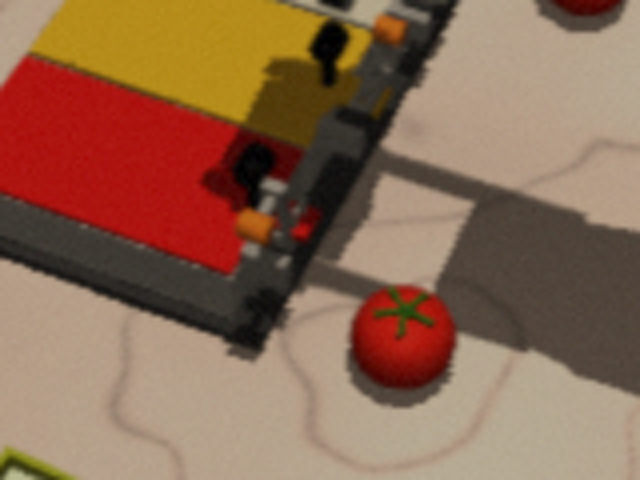

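The orange knob now sits at (256,226), swung over to +y, and the red tongue at (303,222) is free. Next is the handle at (255,165).

```bash
python3 -m crank '[[0.0308,-0.04,0,0,0,0,0.5],[0.0308,-0.08,0.0,0,0,0,0.5],[0.0308,-0.08,0.044,0,0,0,0.5],[0.0308,-0.08,0.075,0,0,0,0.5],[0.0308,-0.08,0.1,0,0,0,0.5]]' 
python3 -m crank '[[0,0,0,0,0,0,0.5],[0,0,0,0,0,0,0.5]]'
python3 - <<'E'
from h import *
go(box([-92.5,0,88]),[np.pi,0,BY])
E
```

```text
clock: 8.8
eef_pos: [466.3, 90.2, 111.4]
tcp_rot: [-3.14, 0.002, -0.023]
contact_force: [0.6, -0.1, 0.0]
opening: 0.499
grasp_force: 0.0
clock: 9.0
eef_pos: [467.1, 89.8, 113.3]
tcp_rot: [-3.14, 0.001, -0.023]
contact_force: [0.1, -0.2, -0.1]
opening: 0.504
grasp_force: 0.0
to [467.   85.4  98. ] row [0.0001, 0.0044, 0.0153, -0.002, 0.001, -0.0] q [0.19 0.31 2.06 0.   0.77 1.78] F [ 0.1 -0.2 -0.1] op 0.5 t 9.0
```

```bash
python3 -m crank '[[0,0.004,0.008,0,0,0,0.5],[0,0.004,0.015,0,0,0,0.5],[0,0.004,0.015,0,0,0,0.95],[0,0.004,0.015,0,0,0,0.95],[0,0.004,0.015,0,0,0,0.95]]' 25
python3 -m crank '[[0,0,0,0,0,0,0.95],[0,0,0,0,0,0,0.95]]'
python3 - <<'E'
from h import *
s=r.sense();p=R.from_euler("z",-BY).apply(s["eef_pos"]-O);print(p)
# handle centre arc rel. hinge; TCP offset 3.5 above handle
h=np.array([-92.5,84.5])-np.array([102.5,42.5])
for q in np.arange(0,96,5):
    a=np.radians(-q); d=np.array([h[0]*np.cos(a)-h[1]*np.sin(a),h[0]*np.sin(a)+h[1]*np.cos(a)])  # x towards z
    d=d-h; print(q,(d/1000).round(4))
E
```

```text
clock: 9.5
eef_pos: [467.0, 86.0, 98.4]
tcp_rot: [-3.139, -0.0, -0.024]
contact_force: [-1.2, 4.3, -0.6]
opening: 0.252
grasp_force: 30.1
clock: 9.7
eef_pos: [467.0, 86.0, 98.3]
tcp_rot: [-3.139, 0.0, -0.023]
contact_force: [-1.3, 4.9, 1.1]
opening: 0.252
grasp_force: 30.4
[-92.52569799   0.57446088  88.34880097]
0 [0. 0.]
5 [0.0044 0.0168]
10 [0.0103 0.0332]
15 [0.0175 0.049 ]
20 [0.0261 0.0642]
25 [0.036  0.0785]
30 [0.0471 0.0919]
35 [0.0594 0.1043]
40 [0.0726 0.1155]
45 [0.0868 0.1256]
50 [0.1018 0.1344]
55 [0.1176 0.1418]
60 [0.1339 0.1479]
65 [0.1507 0.1525]
70 [0.1678 0.1556]
75 [0.1851 0.1572]
80 [0.2025 0.1573]
85 [0.2198 0.1559]
90 [0.237 0.153]
95 [0.2538 0.1486]
```

```bash
python3 -m crank '[[0.0044,0,-0.0168,0,0,0,0.95],[0.0103,0,-0.0332,0,0,0,0.95],[0.0175,0,-0.049,0,0,0,0.95],[0.0261,0,-0.0642,0,0,0,0.95],[0.036,0,-0.0785,0,0,0,0.95]]'
python3 -m crank '[[0.0111,0,-0.0134,0,0,0,0.95],[0.0234,0,-0.0258,0,0,0,0.95],[0.0366,0,-0.037,0,0,0,0.95],[0.0508,0,-0.0471,0,0,0,0.95],[0.0658,0,-0.0559,0,0,0,0.95]]'
python3 -c "
from h import *
go(box([-92.5+101.8,0.5,88.3+134.4]),[np.pi,0,BY])"
```

```text
clock: 10.2
eef_pos: [503.5, 85.2, 177.3]
tcp_rot: [-3.139, -0.001, -0.023]
contact_force: [4.2, 5.7, -6.7]
opening: 0.249
grasp_force: 28.1
clock: 10.7
eef_pos: [568.7, 83.8, 232.7]
tcp_rot: [-3.138, 0.001, -0.023]
contact_force: [-1.8, 5.9, -5.5]
opening: 0.246
grasp_force: 27.2
to [568.8  83.6 232.7] row [0.0001, 0.0002, 0.0, -0.003, 0.001, -0.0] q [0.14 0.29 1.76 0.   1.09 1.73] F [-1.8  5.9 -5.5] op 0.25 t 10.7
```

```bash
python3 -m crank '[[0.0158,0,-0.0074,0,0,0,0.95],[0.0321,0,-0.0135,0,0,0,0.95],[0.0489,0,-0.0181,0,0,0,0.95],[0.066,0,-0.0212,0,0,0,0.95],[0.0833,0,-0.0228,0,0,0,0.95]]'
python3 -m crank '[[0.0174,0,-0.0001,0,0,0,0.95],[0.0347,0,0.0013,0,0,0,0.95],[0.0519,0,0.0042,0,0,0,0.95],[0.0545,0,0.0048,0,0,0,0.95],[0.0545,0,0.0048,0,0,0,0.95]]'
python3 -c "
from h import *
go(box([-92.5+237,0.5,88.3+153]),[np.pi,0,BY])"
```

```text
clock: 11.2
eef_pos: [652.3, 82.0, 255.7]
tcp_rot: [-3.138, 0.001, -0.023]
contact_force: [-2.5, 5.7, -0.8]
opening: 0.252
grasp_force: 27.6
clock: 11.7
eef_pos: [707.7, 80.9, 251.1]
tcp_rot: [-3.138, -0.001, -0.023]
contact_force: [0.1, 6.0, 3.1]
opening: 0.255
grasp_force: 28.3
to [704.   80.5 251.3] row [-0.0037, 0.0005, -0.0003, -0.004, -0.001, -0.0] q [0.11 0.49 1.43 0.   1.23 1.7 ] F [0.1 6.  3.1] op 0.25 t 11.7
```

```bash
python3 -m crank '[[0,0,0,0,0,0,0.6],[0,0,0,0,0,0,0.6],[0,0,0,0,0,0,0.5],[0,0,-0.05,0,0,0,0.4],[0,0,-0.1,0,0,0,0.3]]'
python3 -m crank '[[-0.05,-0.05,-0.02,0,0,0,0.3],[-0.1,-0.1,-0.02,0,0,0,0.3],[-0.15,-0.15,-0.02,0,0,0,0.3],[-0.2,-0.2,0,0,0,0,0.3],[-0.25,-0.28,0,0,0,0,0.3]]'
python3 -m crank '[[0,0,0,0,0,0,0.3],[0,0,0,0,0,0,0.3]]'
python3 - <<'E'
from h import *
for n,b in(("top",(270,140,470,290)),("side",(210,150,410,300))):
    f=cams.grab_frame(n); x0,y0,x1,y1=b
    a=cv2.resize(f["image"][y0:y1,x0:x1,::-1],(400,300),interpolation=cv2.INTER_CUBIC)
    try: A=np.hstack([A,a])
    except NameError: A=a
    if n=="top":
        for c in big(mask(f,(0,120,40),(12,255,255),(270,140,345,250)),6): q=c.reshape(-1,2);print(q.mean(0),cv2.contourArea(c),cast(f,[q.mean(0)],36)[0])
cv2.imwrite("pics/open1.png",A)
E
```

```text
clock: 12.2
eef_pos: [705.6, 79.2, 349.9]
tcp_rot: [-3.141, 0.004, -0.023]
contact_force: [1.0, 0.5, 1.2]
opening: 0.699
grasp_force: 0.0
clock: 12.7
eef_pos: [538.5, 262.9, 359.3]
tcp_rot: [-3.14, -0.0, -0.024]
contact_force: [0.1, 0.2, -0.0]
opening: 0.701
grasp_force: 0.0
clock: 12.9
eef_pos: [539.7, 263.2, 359.6]
tcp_rot: [-3.14, -0.001, -0.021]
contact_force: [0.6, -0.2, 0.2]
opening: 0.698
grasp_force: 0.0
[308.87903226 150.66935484] 768.0 [697.11513516  83.85942749  36.        ]
[310.15909091 198.        ] 92.0 [566.71926329  83.12641442  36.        ]
[311.79166667 185.79166667] 44.0 [599.9827794   78.00542996  36.        ]
[312.   229.68] 40.5 [480.70159044  80.03255375  36.        ]
[314.48 214.56] 39.5 [521.41773764  72.47296915  36.        ]
[308.91666667 212.08333333] 37.0 [528.49494078  87.28689583  36.        ]
```

View pics/open1.png

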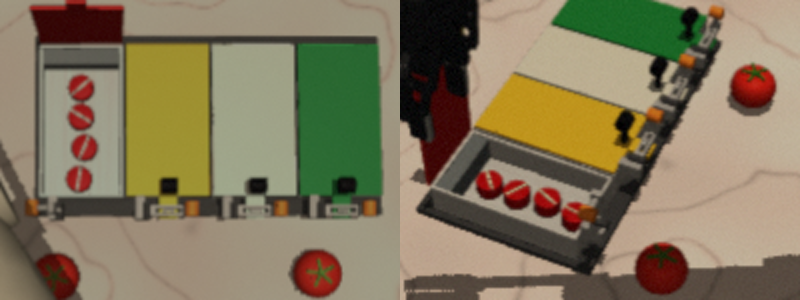

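All four cheeses are visible in the box, in the top half-crop at (81,87), (81,117), (84,148) and (78,179). The lid stands upright and the other boxes are untouched.

```bash
cat >> h.py <<'E'
def cheeses(n,roi=(285,168,334,242),z=36,f=None):
    f=f or cams.grab_frame("top"); m=mask(f,(0,120,40),(12,255,255),roi)
    m=cv2.morphologyEx(cv2.resize(m,None,fx=4,fy=4,interpolation=cv2.INTER_LINEAR),cv2.MORPH_CLOSE,np.ones((11,11)))>127
    p=np.argwhere(m)[:,::-1].astype(np.float32)
    c=cv2.kmeans(p,n,None,(3,100,.1),10,cv2.KMEANS_PP_CENTERS)[2]
    w=cast(f,(c+.5)/4-.5,z); w=w[np.argsort(w[:,0])]
    print("area/cheese",len(p)/16/n)
    return w
E
python3 - <<'E'
from h import *
for p in cheeses(4):
    print("world",p.round(1),"box",R.from_euler("z",-BY).apply(p-O).round(1))
    go([p[0],p[1],36],[np.pi,0,BY])
E
```

```text
area/cheese 123.40625
world [482.2  88.   36. ] box [-77.4   2.9  26. ]
to [482.2  88.   36. ] row [-0.0547, 0.1755, 0.323, -0.002, -0.0, -0.001] q [0.45 0.23 1.56 0.   1.35 2.04] F [-0.4 -0.6 -0.2] op 0.7 t 13.1
world [525.   79.8  36. ] box [-34.4  -4.3  26. ]
to [525.   79.8  36. ] row [-0.0117, 0.1826, 0.3231, -0.002, -0.0, -0.001] q [0.45 0.23 1.56 0.   1.35 2.04] F [-0.4 -0.6 -0.2] op 0.7 t 13.1
world [566.6  83.1  36. ] box [ 7.1 -0.  26. ]
to [566.6  83.1  36. ] row [0.0297, 0.1783, 0.3231, -0.002, -0.0, -0.001] q [0.45 0.23 1.56 0.   1.35 2.04] F [-0.4 -0.6 -0.2] op 0.7 t 13.1
world [605.4  82.5  36. ] box [45.9  0.3 26. ]
to [605.4  82.5  36. ] row [0.0686, 0.178, 0.3231, -0.002, -0.0, -0.001] q [0.45 0.23 1.56 0.   1.35 2.04] F [-0.4 -0.6 -0.2] op 0.7 t 13.1
```

```bash
python3 -m crank '[[0.016,0.045,0,0,0,0,0.3],[0.032,0.09,0,0,0,0,0.3],[0.048,0.135,0,0,0,0,0.3],[0.064,0.178,0.0,0,0,0,0.3],[0.064,0.178,0.04,0,0,0,0.3]]' >/dev/null
python3 -m crank '[[0,0,0.05,0,0,0,0.3],[0,0,0.1,0,0,0,0.3],[0,0,0.15,0,0,0,0.3],[0,0,0.2,0,0,0,0.3],[0,0,0.22,0,0,0,0.3]]'
python3 -c "
from h import *
go([600.5,82.5,36],[np.pi,0,BY])"
```

```text
clock: 14.05
eef_pos: [597.8, 81.6, 94.0]
tcp_rot: [-3.141, 0.006, -0.025]
contact_force: [-0.9, 0.1, -0.3]
opening: 0.704
grasp_force: 0.0
to [600.5  82.5  36. ] row [0.0031, -0.001, 0.058, -0.001, 0.006, -0.002] q [0.13 0.51 1.79 0.   0.85 1.73] F [-0.9  0.1 -0.3] op 0.7 t 14.1
```

```bash
python3 -m crank '[[0.002,-0.001,0.03,0,0,0,0.3],[0.002,-0.001,0.05,0,0,0,0.3],[0.002,-0.001,0.058,0,0,0,0.3],[0.002,-0.001,0.058,0,0,0,0.3],[0.002,-0.001,0.058,0,0,0,0.3]]'
python3 -m crank '[[0,0,0,0,0,0,0.9],[0,0,0,0,0,0,0.9],[0,0,0,0,0,0,0.9],[0,0,0,0,0,0,0.9],[0,0,0,0,0,0,0.9]]' 25
python3 -m crank '[[0,0,-0.02,0,0,0,0.9],[0,0,-0.07,0,0,0,0.9],[0,0,-0.12,0,0,0,0.9],[0,0,-0.17,0,0,0,0.9],[0,0,-0.17,0,0,0,0.9]]'
python3 - <<'E'
from h import *
D=np.array([448,367.5,5.]);yd=-0.091
for x,y in((45,-32),(45,32),(-45,-32),(-45,32)):
  print(D+R.from_euler("z",yd).apply([x,y,24])); go(D+R.from_euler("z",yd).apply([x,y,24]),[np.pi,0,BY])
E
```

```text
clock: 14.55
eef_pos: [603.0, 84.1, 41.7]
tcp_rot: [-3.139, -0.001, -0.024]
contact_force: [-0.4, 0.0, 0.9]
opening: 0.701
grasp_force: 0.0
clock: 15.05
eef_pos: [603.1, 84.7, 42.3]
tcp_rot: [-3.139, -0.002, -0.023]
contact_force: [-0.8, -1.4, 6.6]
opening: 0.407
grasp_force: 24.5
clock: 15.55
eef_pos: [606.2, 84.9, 219.2]
tcp_rot: [-3.138, -0.013, -0.023]
contact_force: [0.3, -1.2, 0.7]
opening: 0.409
grasp_force: 25.2
[489.90582342 331.54305403  29.        ]
to [489.9 331.5  29. ] row [-0.1243, -0.2431, 0.1896, -0.004, -0.013, -0.0] q [0.14 0.36 1.7  0.   1.07 1.73] F [ 0.3 -1.2  0.7] op 0.41 t 15.6
[495.72178866 395.27824485  29.        ]
to [495.7 395.3  29. ] row [-0.12, -0.3069, 0.1899, -0.004, -0.013, -0.0] q [0.14 0.36 1.7  0.   1.07 1.73] F [ 0.3 -1.2  0.7] op 0.41 t 15.6
[400.27821134 339.72175515  29.        ]
to [400.3 339.7  29. ] row [-0.2141, -0.2492, 0.1885, -0.004, -0.013, -0.0] q [0.14 0.36 1.7  0.   1.07 1.73] F [ 0.3 -1.2  0.7] op 0.41 t 15.6
[406.09417658 403.45694597  29.        ]
to [406.1 403.5  29. ] row [-0.2098, -0.3131, 0.1888, -0.004, -0.013, -0.0] q [0.14 0.36 1.7  0.   1.07 1.73] F [ 0.3 -1.2  0.7] op 0.41 t 15.6
```

```bash
python3 -m crank '[[-0.02,-0.05,0,0,0,0,0.9],[-0.04,-0.1,0,0,0,0,0.9],[-0.06,-0.16,0,0,0,0,0.9],[-0.08,-0.21,0,0,0,0,0.9],[-0.099,-0.26,0,0,0,0,0.9]]'
python3 -m crank '[[0,-0.0145,0,0,0,0,0.9],[0,-0.0145,0.05,0,0,0,0.9],[0,-0.0145,0.1,0,0,0,0.9],[0,-0.0145,0.12,0,0,0,0.9],[0,-0.0145,0.12,0,0,0,0.9]]'
python3 -m crank '[[0,0,0,0,0,0,0.9],[0,0,0,0,0,0,0.9]]'
python3 -c "
from h import *
go([513.7,361.5,36],[np.pi,0,BY])"
```

```text
clock: 16.05
eef_pos: [517.7, 321.6, 211.7]
tcp_rot: [-3.139, -0.001, -0.023]
contact_force: [-0.1, 0.3, -0.0]
opening: 0.408
grasp_force: 25.2
clock: 16.55
eef_pos: [517.2, 332.9, 88.0]
tcp_rot: [3.14, 0.005, -0.023]
contact_force: [-0.7, -0.0, -0.5]
opening: 0.406
grasp_force: 25.3
clock: 16.75
eef_pos: [520.4, 335.1, 93.4]
tcp_rot: [-3.138, -0.003, -0.024]
contact_force: [1.1, -0.0, 0.8]
opening: 0.407
grasp_force: 25.3
to [513.7 361.5  36. ] row [-0.0074, -0.026, 0.0574, -0.004, -0.003, -0.001] q [0.57 0.52 1.77 0.   0.85 2.16] F [ 1.1 -0.   0.8] op 0.41 t 16.8
```

```bash
python3 -m crank '[[-0.007,-0.026,0,0,0,0,0.9],[-0.007,-0.026,0.035,0,0,0,0.9],[-0.007,-0.026,0.057,0,0,0,0.9],[-0.007,-0.026,0.057,0,0,0,0.9],[-0.007,-0.026,0.057,0,0,0,0.9]]'
python3 -m crank '[[0,0,0.001,0,0,0,0.9],[0,0,0.001,0,0,0,0.5],[0,0,0.001,0,0,0,0.5],[0,0,-0.03,0,0,0,0.3],[0,0,-0.08,0,0,0,0.3]]'
python3 -m crank '[[0,0,-0.04,0,0,0,0.3],[0,0,-0.08,0,0,0,0.3],[0.02,0.06,-0.08,0,0,0,0.3],[0.02,0.06,-0.08,0,0,0,0.3]]'
python3 - <<'E'
from h import *
f=cams.grab_frame("side"); 
m=mask(f,(0,120,40),(12,255,255),(200,305,325,405))
for c in big(m,3): q=c.reshape(-1,2); print(q.mean(0),cv2.contourArea(c),cast(f,[q.mean(0)],20)[0])
m=mask(f,(0,120,40),(12,255,255),(230,210,310,270))
for c in big(m,6): q=c.reshape(-1,2); print(q.mean(0),cv2.contourArea(c),cast(f,[q.mean(0)],30)[0])
for P in ([562,83.1,150],[523,80,150],[485,88,150]): go(P,[np.pi,0,BY])
E
```

```text
clock: 17.25
eef_pos: [513.4, 361.3, 36.0]
tcp_rot: [-3.139, -0.001, -0.023]
contact_force: [0.0, -0.5, 0.5]
opening: 0.404
grasp_force: 27.4
clock: 17.75
eef_pos: [510.8, 359.4, 112.9]
tcp_rot: [3.14, 0.005, -0.023]
contact_force: [1.5, -0.0, 0.4]
opening: 0.702
grasp_force: 0.0
clock: 18.15
eef_pos: [532.4, 297.9, 196.5]
tcp_rot: [-3.139, -0.003, -0.023]
contact_force: [-0.8, 0.6, -0.1]
opening: 0.704
grasp_force: 0.0
[233.7173913  340.08695652] 195.0 [518.5374548  362.08296692  20.        ]
[292.74311927 254.68807339] 247.5 [496.45291562  86.97977185  30.        ]
[268.4        246.97777778] 126.5 [564.88693173  88.23385574  30.        ]
[304.5 253. ] 0.0 [471.19161301  70.02202552  30.        ]
to [562.   83.1 150. ] row [0.0351, 0.2131, 0.0451, -0.001, -0.001, -0.002] q [0.51 0.38 1.72 0.   1.04 2.1 ] F [ 0.4 -1.3 -0.3] op 0.7 t 18.2
to [523  80 150] row [-0.0038, 0.2171, 0.0451, -0.001, -0.001, -0.002] q [0.51 0.38 1.72 0.   1.04 2.1 ] F [ 0.4 -1.3 -0.3] op 0.7 t 18.2
to [485  88 150] row [-0.042, 0.2101, 0.045, -0.001, -0.001, -0.002] q [0.51 0.38 1.72 0.   1.04 2.1 ] F [ 0.4 -1.3 -0.3] op 0.7 t 18.2
```

```bash
python3 -m crank '[[0.01,0.045,0,0,0,0,0.3],[0.02,0.09,0,0,0,0,0.3],[0.03,0.135,0,0,0,0,0.3],[0.035,0.18,0,0,0,0,0.3],[0.036,0.213,0,0,0,0,0.3]]' >/dev/null
python3 -m crank '[[0,0,0,0,0,0,0.3],[0,0,0,0,0,0,0.3]]'
python3 - <<'E'
from h import *
for p in cheeses(3): print(p.round(1))
go([565,83,37],[np.pi,0,BY])
E
```

```text
clock: 18.9
eef_pos: [562.1, 86.1, 193.7]
tcp_rot: [-3.139, 0.001, -0.025]
contact_force: [0.5, 0.8, 0.6]
opening: 0.7
grasp_force: 0.0
area/cheese 41.8125
[539.8  82.9  36. ]
[561.7  90.7  36. ]
[563.7  74.5  36. ]
to [565  83  37] row [0.003, 0.0042, 0.1567, -0.002, 0.0, -0.001] q [0.15 0.33 1.81 0.   1.   1.74] F [-0.6  0.6  0.4] op 0.7 t 18.9
```

Top view is occluded here, so I'll go on the earlier measurement.

```bash
python3 -m crank '[[0.003,0.004,0.05,0,0,0,0.3],[0.003,0.004,0.1,0,0,0,0.3],[0.003,0.004,0.13,0,0,0,0.3],[0.003,0.004,0.15,0,0,0,0.3],[0.003,0.004,0.157,0,0,0,0.3]]'
python3 -m crank '[[0,0,0,0,0,0,0.3],[0,0,0,0,0,0,0.9],[0,0,0,0,0,0,0.9],[0,0,0,0,0,0,0.9],[0,0,0,0,0,0,0.9]]' 25
python3 -m crank '[[0,0,0,0,0,0,0.9],[0,0,-0.05,0,0,0,0.9],[0,0,-0.1,0,0,0,0.9],[0,0,-0.14,0,0,0,0.9],[0,0,-0.15,0,0,0,0.9]]'
python3 -c "
from h import *
go([469.9,365.5,150],[np.pi,0,BY])"
```

```text
clock: 19.45
eef_pos: [563.6, 83.9, 34.5]
tcp_rot: [-3.14, 0.004, -0.022]
contact_force: [0.6, -0.2, -0.0]
opening: 0.699
grasp_force: 0.0
clock: 19.95
eef_pos: [566.3, 83.0, 38.4]
tcp_rot: [-3.139, -0.003, -0.023]
contact_force: [-1.2, 1.5, 6.9]
opening: 0.412
grasp_force: 25.4
clock: 20.45
eef_pos: [567.7, 82.5, 192.4]
tcp_rot: [-3.138, -0.008, -0.023]
contact_force: [0.1, -0.9, 0.4]
opening: 0.407
grasp_force: 25.3
to [469.9 365.5 150. ] row [-0.1047, -0.2805, 0.0425, -0.003, -0.008, -0.0] q [0.14 0.33 1.81 0.   1.   1.73] F [ 0.1 -0.9  0.4] op 0.41 t 20.4
```

```bash
python3 -m crank '[[-0.02,-0.05,0,0,0,0,0.9],[-0.04,-0.1,0,0,0,0,0.9],[-0.06,-0.16,0,0,0,0,0.9],[-0.08,-0.22,0,0,0,0,0.9],[-0.104,-0.28,0,0,0,0,0.9]]' >/dev/null
python3 -m crank '[[0,-0.02,0,0,0,0,0.9],[0,-0.02,0,0,0,0,0.9],[0,-0.02,0,0,0,0,0.9]]'
python3 -c "
from h import *
go([469.9,365.5,32.5],[np.pi,0,BY])"
```

```text
clock: 21.25
eef_pos: [484.3, 338.0, 187.0]
tcp_rot: [-3.141, 0.0, -0.022]
contact_force: [-0.2, 1.2, -0.3]
opening: 0.41
grasp_force: 25.3
to [469.9 365.5  32.5] row [-0.0149, -0.027, 0.1545, -0.001, 0.0, 0.001] q [0.61 0.37 1.77 0.   1.01 2.2 ] F [-0.2  1.2 -0.3] op 0.41 t 21.2
```

```bash
python3 -m crank '[[-0.015,-0.027,0.04,0,0,0,0.9],[-0.015,-0.027,0.08,0,0,0,0.9],[-0.015,-0.027,0.12,0,0,0,0.9],[-0.015,-0.027,0.145,0,0,0,0.9],[-0.015,-0.027,0.155,0,0,0,0.9]]'
python3 -m crank '[[0,0,0.001,0,0,0,0.9],[0,0,0.001,0,0,0,0.9],[0,0,0.001,0,0,0,0.5],[0,0,0.001,0,0,0,0.5],[0,0,-0.02,0,0,0,0.3]]'
python3 -m crank '[[0,0,-0.05,0,0,0,0.3],[0,0,-0.1,0,0,0,0.3],[0.03,0.05,-0.14,0,0,0,0.3],[0.05,0.1,-0.14,0,0,0,0.3],[0.05,0.14,-0.14,0,0,0,0.3]]'
python3 - <<'E'
from h import *
f=cams.grab_frame("side")
for c in big(mask(f,(0,120,40),(12,255,255),(200,305,325,405)),3): q=c.reshape(-1,2); print("dish",q.mean(0),cv2.contourArea(c),cast(f,[q.mean(0)],20)[0].round(0))
for c in big(mask(f,(0,120,40),(12,255,255),(230,210,310,270)),3): q=c.reshape(-1,2); print(q.mean(0),cv2.contourArea(c),cast(f,[q.mean(0)],30)[0].round(0))
go([523,80,150],[np.pi,0,BY])
E
```

```text
clock: 21.75
eef_pos: [469.1, 363.4, 29.7]
tcp_rot: [3.14, 0.004, -0.025]
contact_force: [-0.7, -0.1, -0.1]
opening: 0.407
grasp_force: 25.3
clock: 22.25
eef_pos: [468.9, 365.5, 51.7]
tcp_rot: [-3.141, 0.002, -0.023]
contact_force: [-0.3, -0.1, 0.6]
opening: 0.652
grasp_force: 0.0
clock: 22.75
eef_pos: [518.0, 234.9, 194.9]
tcp_rot: [-3.137, -0.006, -0.022]
contact_force: [-0.3, -0.6, -0.1]
opening: 0.708
grasp_force: 0.0
dish [233.47916667 339.9375    ] 188.0 [519. 362.  20.]
dish [251.38461538 348.51923077] 177.0 [472. 366.  20.]
[298.79591837 257.28571429] 153.5 [479.  89.  30.]
[271.46341463 244.51219512] 143.5 [561.  78.  30.]
[231.45454545 227.22727273] 25.0 [686.  65.  30.]
to [523  80 150] row [0.0094, 0.1476, 0.0439, 0.0, -0.003, -0.0] q [ 0.41  0.32  1.82 -0.    1.    2.01] F [-0.5 -5.8 -0.2] op 0.7 t 22.8
```

A cheese seems to have been knocked from (525,80) to about (561,78). I'll back off and measure again.

```bash
python3 -m crank '[[0.02,-0.03,-0.05,0,0,0,0.3],[0.02,-0.03,-0.1,0,0,0,0.3],[0.02,-0.03,-0.15,0,0,0,0.3],[0.02,-0.03,-0.165,0,0,0,0.3],[0.02,-0.03,-0.165,0,0,0,0.3]]' | head -2
python3 - <<'E'
from h import *
f=cams.grab_frame("top")
for p in cheeses(2,f=f): print(p.round(1)); go([p[0],p[1],200],[np.pi,0,BY])
cv2.imwrite("pics/box2.png",cv2.resize(f["image"][140:260,170:350,::-1],(600,400),interpolation=cv2.INTER_CUBIC))
E
```

```text
clock: 23.3
eef_pos: [537.6, 265.1, 362.3]
area/cheese 122.03125
[481.8  88.9  36. ]
to [481.8  88.9 200. ] row [-0.0515, 0.1776, 0.1584, -0.004, -0.004, 0.0] q [0.45 0.23 1.57 0.   1.35 2.05] F [-0.3 -0.2  0.1] op 0.7 t 23.4
[560.5  74.1  36. ]
to [560.5  74.1 200. ] row [0.0275, 0.1906, 0.1587, -0.004, -0.004, 0.0] q [0.45 0.23 1.57 0.   1.35 2.05] F [-0.3 -0.2  0.1] op 0.7 t 23.4
```

View pics/box2.png

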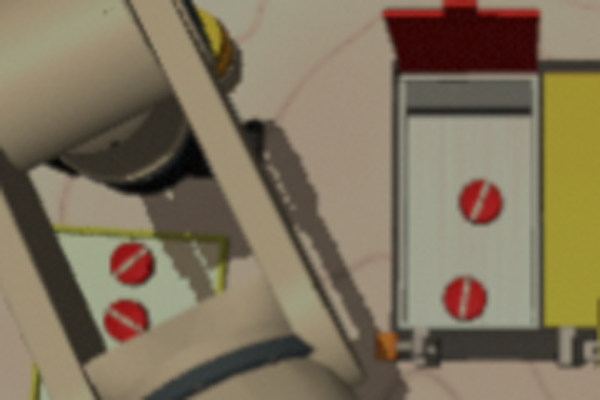

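Two cheeses are left, in the crop at (481,202), which was knocked to (560,74), and at (465,298). Two are in the dish at (132,263) and (127,320).

```bash
python3 -m crank '[[0.0275,0.05,0.02,0,0,0,0.42],[0.0275,0.1,0.05,0,0,0,0.42],[0.0275,0.15,0.1,0,0,0,0.42],[0.0275,0.19,0.15,0,0,0,0.42],[0.0275,0.19,0.158,0,0,0,0.42]]'
python3 -m crank '[[0,0,0,0,0,0,0.42],[0,0,0,0,0,0,0.42]]' | head -2
python3 -c "
from h import *
go([560.5,74.5,36.5],[np.pi,0,BY])"
```

```text
clock: 23.85
eef_pos: [558.1, 76.9, 202.5]
tcp_rot: [-3.14, 0.001, -0.023]
contact_force: [-0.5, 0.3, -1.0]
opening: 0.582
grasp_force: 0.0
clock: 24.05
eef_pos: [558.1, 78.2, 203.2]
to [560.5  74.5  36.5] row [0.003, 0.0039, 0.1667, -0.002, 0.003, -0.002] q [0.14 0.31 1.81 0.   1.02 1.73] F [0.9 1.  0.3] op 0.58 t 24.1
```

```bash
python3 -m crank '[[0.003,0.004,0.05,0,0,0,0.42],[0.003,0.004,0.1,0,0,0,0.42],[0.003,0.004,0.14,0,0,0,0.42],[0.003,0.004,0.16,0,0,0,0.42],[0.003,0.004,0.167,0,0,0,0.42]]'
python3 -m crank '[[0,0,0,0,0,0,0.42],[0,0,0,0,0,0,0.9],[0,0,0,0,0,0,0.9],[0,0,0,0,0,0,0.9],[0,0,0,0,0,0,0.9]]' 25
python3 -m crank '[[0,0,0,0,0,0,0.9],[0,0,-0.05,0,0,0,0.9],[0,0,-0.1,0,0,0,0.9],[0,0,-0.14,0,0,0,0.9],[0,0,-0.15,0,0,0,0.9]]'
python3 -m crank '[[-0.025,-0.05,0,0,0,0,0.9],[-0.05,-0.1,0,0,0,0,0.9],[-0.08,-0.16,0,0,0,0,0.9],[-0.11,-0.22,0,0,0,0,0.9],[-0.135,-0.28,0,0,0,0,0.9]]' >/dev/null
python3 -m crank '[[0,-0.01,0,0,0,0,0.9],[0,-0.01,0,0,0,0,0.9],[0,-0.01,0,0,0,0,0.9]]'
python3 -c "
from h import *
go([426.1,369.5,30.5],[np.pi,0,BY])"
```

```text
clock: 24.55
eef_pos: [561.8, 76.1, 36.3]
tcp_rot: [-3.14, 0.002, -0.022]
contact_force: [0.7, 0.1, 0.7]
opening: 0.58
grasp_force: 0.0
clock: 25.05
eef_pos: [563.6, 75.3, 39.3]
tcp_rot: [-3.139, -0.003, -0.024]
contact_force: [-0.6, 2.3, 8.9]
opening: 0.412
grasp_force: 25.6
clock: 25.55
eef_pos: [564.8, 74.8, 193.2]
tcp_rot: [-3.138, -0.008, -0.023]
contact_force: [0.3, 0.5, -0.2]
opening: 0.409
grasp_force: 25.3
clock: 26.35
eef_pos: [457.7, 310.7, 187.8]
tcp_rot: [-3.14, 0.0, -0.023]
contact_force: [0.3, -0.3, -0.2]
opening: 0.409
grasp_force: 25.4
to [426.1 369.5  30.5] row [-0.0329, -0.0578, 0.1574, -0.001, 0.0, 0.0] q [0.59 0.31 1.85 0.   0.98 2.19] F [ 0.3 -0.3 -0.2] op 0.41 t 26.4
```

```bash
python3 -m crank '[[-0.017,-0.03,0.0,0,0,0,0.9],[-0.033,-0.058,0.03,0,0,0,0.9],[-0.033,-0.058,0.07,0,0,0,0.9],[-0.033,-0.058,0.11,0,0,0,0.9],[-0.033,-0.058,0.14,0,0,0,0.9]]'
python3 -m crank '[[0,0,0,0,0,0,0.9],[0,0,0,0,0,0,0.9]]' |head -2
python3 -c "
from h import *
go([426.1,369.5,31],[np.pi,0,BY])"
```

```text
clock: 26.85
eef_pos: [426.1, 368.4, 46.0]
tcp_rot: [-3.141, 0.001, -0.025]
contact_force: [0.2, 0.2, -0.1]
opening: 0.401
grasp_force: 25.4
clock: 27.05
eef_pos: [426.7, 369.3, 48.3]
to [426.1 369.5  31. ] row [-0.0006, -0.0001, 0.0173, -0.001, 0.001, -0.002] q [0.71 0.53 1.9  0.   0.71 2.3 ] F [ 0.6  0.3 -0. ] op 0.41 t 27.1
```

```bash
python3 -m crank '[[0,0,0.01,0,0,0,0.9],[0,0,0.017,0,0,0,0.9],[0,0,0.0175,0,0,0,0.9],[0,0,0.0175,0,0,0,0.5],[0,0,0.0175,0,0,0,0.5]]'
python3 -m crank '[[0,0,-0.03,0,0,0,0.42],[0,0,-0.08,0,0,0,0.42],[0,0,-0.13,0,0,0,0.42],[0.03,0.05,-0.17,0,0,0,0.42],[0.06,0.1,-0.19,0,0,0,0.42]]'
python3 -m crank '[[0.03,0.05,-0.02,0,0,0,0.42],[0.06,0.09,-0.08,0,0,0,0.42],[0.06,0.09,-0.13,0,0,0,0.42],[0.06,0.09,-0.13,0,0,0,0.42]]'
python3 - <<'E'
from h import *
f=cams.grab_frame("side")
for c in big(mask(f,(0,120,40),(12,255,255),(200,305,325,405)),4): q=c.reshape(-1,2); print("dish",cv2.contourArea(c),cast(f,[q.mean(0)],20)[0].round(0))
for c in big(mask(f,(0,120,40),(12,255,255),(230,210,310,270)),3): q=c.reshape(-1,2); print(cv2.contourArea(c),cast(f,[q.mean(0)],30)[0].round(0))
print(cheeses(1,(285,168,334,242)))
go([486,88.5,200],[np.pi,0.2,BY])
E
```

```text
clock: 27.55
eef_pos: [426.2, 370.9, 31.0]
tcp_rot: [-3.139, -0.001, -0.023]
contact_force: [1.0, 0.9, 0.5]
opening: 0.501
grasp_force: 0.0
clock: 28.05
eef_pos: [470.1, 295.2, 211.6]
tcp_rot: [-3.137, -0.004, -0.02]
contact_force: [0.5, -0.2, 0.2]
opening: 0.575
grasp_force: 0.0
clock: 28.45
eef_pos: [528.4, 201.4, 341.7]
tcp_rot: [-3.138, -0.003, -0.025]
contact_force: [-0.3, 0.2, -1.1]
opening: 0.581
grasp_force: 0.0
dish 187.0 [519. 362.  20.]
dish 177.0 [472. 366.  20.]
dish 169.5 [423. 370.  20.]
171.5 [693.  34.  30.]
119.0 [479.  90.  30.]
0.0 [469.  70.  30.]
area/cheese 120.6875
[[482.42241346  87.66688308  36.        ]]
to [486.   88.5 200. ] row [-0.0421, 0.1155, 0.1425, -0.005, -0.208, -0.001] q [0.36 0.18 1.65 0.   1.3  1.96] F [0.1 0.5 0.1] op 0.58 t 28.6
```

```bash
python3 -m crank '[[-0.01,0.03,0.03,0,-0.1,0,0.42],[-0.02,0.06,0.07,0,-0.2,0,0.42],[-0.03,0.09,0.11,0,-0.2,0,0.42],[-0.042,0.115,0.14,0,-0.2,0,0.42],[-0.042,0.115,0.1425,0,-0.2,0,0.42]]'
python3 -m crank '[[0,0,0,0,0,0,0.42],[0,0,0,0,0,0,0.42]]' | head -2
python3 -c "
from h import *
go([487,88,90],[np.pi,0.2,BY])
go([486,88,38],[np.pi,0.2,BY])"
```

```text
clock: 29.05
eef_pos: [477.8, 86.4, 191.0]
tcp_rot: [3.141, 0.209, -0.025]
contact_force: [-0.4, 0.5, -0.3]
opening: 0.578
grasp_force: 0.0
clock: 29.25
eef_pos: [483.4, 89.8, 196.1]
to [487  88  90] row [0.0245, 0.002, 0.1033, -0.003, -0.002, 0.001] q [0.16 0.31 1.84 0.04 1.18 1.73] F [ 0.1 -0.1  0.2] op 0.58 t 29.2
to [486  88  38] row [0.0337, 0.0022, 0.1545, -0.003, -0.002, 0.001] q [0.16 0.31 1.84 0.04 1.18 1.73] F [ 0.1 -0.1  0.2] op 0.58 t 29.2
```

```bash
python3 -m crank '[[0.015,0.002,0.04,0,0,0,0.42],[0.0245,0.002,0.08,0,0,0,0.42],[0.0245,0.002,0.103,0,0,0,0.42],[0.028,0.002,0.125,0,0,0,0.42],[0.0325,0.002,0.145,0,0,0,0.42]]'
python3 -m crank '[[0.001,0,0.008,0,0,0,0.42],[0.001,0,0.008,0,0,0,0.42]]'
python3 -m crank '[[0,0,0,0,0,0,0.9],[0,0,0,0,0,0,0.9],[0,0,0,0,0,0,0.9],[0,0,0,0,0,0,0.9]]' 25
python3 -c "
from h import *
go([490,88,150],[np.pi,0.2,BY])"
```

```text
clock: 29.75
eef_pos: [486.8, 88.5, 46.7]
tcp_rot: [-3.139, 0.198, -0.021]
contact_force: [0.0, 0.5, -0.1]
opening: 0.577
grasp_force: 0.0
clock: 29.95
eef_pos: [485.2, 88.0, 38.6]
tcp_rot: [-3.139, 0.2, -0.022]
contact_force: [-0.3, 0.8, 0.1]
opening: 0.581
grasp_force: 0.0
clock: 30.35
eef_pos: [485.9, 87.6, 39.8]
tcp_rot: [-3.139, 0.198, -0.023]
contact_force: [1.2, 0.8, 7.1]
opening: 0.407
grasp_force: 25.4
to [490  88 150] row [-0.0176, -0.0008, -0.1089, -0.003, -0.002, 0.0] q [0.15 0.54 1.93 0.05 0.87 1.71] F [1.2 0.8 7.1] op 0.41 t 30.4
```

```bash
python3 -m crank '[[-0.005,0,-0.02,0,0,0,0.9],[-0.01,0,-0.06,0,0,0,0.9],[-0.018,0,-0.109,0,0,0,0.9],[-0.024,0,-0.15,0,0,0,0.9],[-0.026,0,-0.16,0,0,0,0.9]]'
python3 -c "
from h import *
go([386,373.5,190],[np.pi,0.2,BY])"
```

```text
clock: 30.85
eef_pos: [493.6, 87.0, 205.4]
tcp_rot: [-3.138, 0.192, -0.023]
contact_force: [0.7, -0.0, -0.4]
opening: 0.415
grasp_force: 25.1
to [386.  373.5 190. ] row [-0.109, -0.2838, 0.0379, -0.003, -0.008, 0.0] q [0.15 0.31 1.82 0.04 1.2  1.72] F [ 0.7 -0.  -0.4] op 0.41 t 30.9
```

```bash
python3 -m crank '[[-0.02,-0.05,0,0,0,0,0.9],[-0.04,-0.1,0,0,0,0,0.9],[-0.06,-0.16,0.01,0,0,0,0.9],[-0.08,-0.22,0.02,0,0,0,0.9],[-0.109,-0.283,0.035,0,0,0,0.9]]' >/dev/null
python3 -m crank '[[-0.01,-0.04,0,0,0,0,0.9],[-0.01,-0.04,0,0,0,0,0.9],[-0.01,-0.04,0,0,0,0,0.9]]'
python3 -c "
from h import *
go([386,373.5,60],[np.pi,0.2,BY])"
```

```text
clock: 31.65
eef_pos: [396.2, 361.2, 196.3]
tcp_rot: [-3.14, 0.2, -0.021]
contact_force: [0.5, -0.2, 0.1]
opening: 0.41
grasp_force: 25.2
to [386.  373.5  60. ] row [0.0169, -0.0119, 0.1357, -0.001, 0.0, 0.002] q [0.66 0.35 1.78 0.14 1.17 2.19] F [ 0.5 -0.2  0.1] op 0.41 t 31.6
```

```bash
python3 -m crank '[[0.01,-0.012,0.04,0,0,0,0.9],[0.017,-0.012,0.08,0,0,0,0.9],[0.017,-0.012,0.12,0,0,0,0.9],[0.017,-0.012,0.136,0,0,0,0.9],[0.017,-0.012,0.136,0,0,0,0.9]]' >/dev/null
python3 -m crank '[[0,0,0,0,0,0,0.9],[0,0,0,0,0,0,0.9]]'
python3 -c "
from h import *
go([386,373.5,31.5],[np.pi,0.2,BY])"
```

```text
clock: 32.35
eef_pos: [388.1, 373.6, 61.5]
tcp_rot: [-3.138, 0.198, -0.023]
contact_force: [-0.2, -0.2, -0.9]
opening: 0.409
grasp_force: 25.2
to [386.  373.5  31.5] row [0.0039, 0.0002, 0.0298, -0.004, -0.002, -0.0] q [0.68 0.54 1.86 0.17 0.9  2.17] F [-0.2 -0.2 -0.9] op 0.41 t 32.4
```

```bash
python3 -m crank '[[0.004,0,0.015,0,0,0,0.9],[0.004,0,0.029,0,0,0,0.9],[0.004,0,0.03,0,0,0,0.9],[0.004,0,0.03,0,0,0,0.5],[0.004,0,0.03,0,0,0,0.5]]'
python3 -m crank '[[-0.006,0,-0.03,0,0,0,0.5],[-0.016,0,-0.08,0,0,0,0.5],[-0.026,0,-0.13,0,0,0,0.5],[-0.036,0,-0.18,0,0,0,0.5],[0.0,0.05,-0.22,0,0,0,0.5]]'
python3 -m crank '[[0.03,0.05,-0.03,0,0.1,0,0.5],[0.06,0.1,-0.06,0,0.2,0,0.5],[0.08,0.11,-0.08,0,0.2,0,0.5],[0.08,0.11,-0.1,0,0.2,0,0.5],[0.08,0.11,-0.1,0,0.2,0,0.5]]'
python3 - <<'E'
from h import *
f=cams.grab_frame("side");g=cams.grab_frame("top")
A=[cv2.resize(i["image"][y0:y1,x0:x1,::-1],(400,300),interpolation=cv2.INTER_CUBIC) for i,x0,y0,x1,y1 in((f,180,200,380,350),(g,160,140,360,290))]
cv2.imwrite("pics/dish.png",np.hstack(A))
go([707,81,350],[np.pi,0,BY])
E
```

```text
clock: 32.85
eef_pos: [384.3, 373.2, 29.5]
tcp_rot: [-3.14, 0.201, -0.023]
contact_force: [0.1, 0.1, -0.2]
opening: 0.498
grasp_force: 0.0
clock: 33.35
eef_pos: [412.8, 342.1, 238.5]
tcp_rot: [-3.135, 0.197, -0.018]
contact_force: [1.6, 0.7, 0.3]
opening: 0.502
grasp_force: 0.0
clock: 33.85
eef_pos: [511.5, 225.9, 319.1]
tcp_rot: [-3.137, -0.005, -0.025]
contact_force: [0.3, 0.1, 0.5]
opening: 0.501
grasp_force: 0.0
to [707  81 350] row [0.2015, 0.1406, -0.0346, -0.002, 0.0, -0.001] q [0.41 0.19 1.71 0.   1.25 2.01] F [-0.5  0.9 -0.1] op 0.5 t 34.0
```

View pics/dish.png

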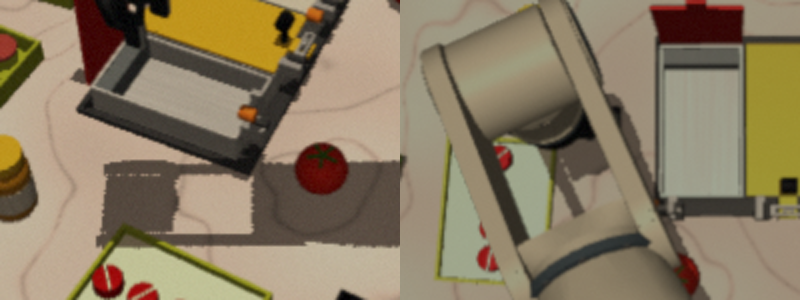

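The box is empty, and the cheeses lie in the dish: (108,280) and (142,295) in the side half, (500,157) and (488,258) in the top half. Next I close the lid.

```bash
python3 -m crank '[[0.03,0.02,-0.035,0,0,0,0.5],[0.07,0.05,-0.035,0,0,0,0.5],[0.11,0.08,-0.035,0,0,0,0.5],[0.155,0.11,-0.035,0,0,0,0.5],[0.2,0.14,-0.035,0,0,0,0.5]]' >/dev/null
python3 -m crank '[[0,0.0,0,0,0,0,0.5],[0,0,0,0,0,0,0.5]]'
python3 -c "
from h import *
go([707.5,81,252],[np.pi,0,BY])"
```

```text
clock: 34.65
eef_pos: [698.5, 86.8, 347.9]
tcp_rot: [-3.14, 0.004, -0.024]
contact_force: [-0.4, -0.3, 0.4]
opening: 0.5
grasp_force: 0.0
to [707.5  81.  252. ] row [0.0096, 0.0058, 0.0959, -0.002, 0.004, -0.001] q [0.12 0.41 1.33 0.   1.4  1.71] F [-0.4 -0.3  0.4] op 0.5 t 34.6
```

```bash
python3 -m crank '[[0.009,0.006,0.0,0,0,0,0.5],[0.009,0.006,0.04,0,0,0,0.5],[0.009,0.006,0.075,0,0,0,0.5],[0.009,0.006,0.096,0,0,0,0.5],[0.009,0.006,0.096,0,0,0,0.5]]'
python3 -m crank '[[0,0,0,0,0,0,0.5],[0,0,0,0,0,0,0.95],[0,0,0,0,0,0,0.95],[0,0,0,0,0,0,0.95],[0,0,0,0,0,0,0.95]]' 30
python3 -c "
from h import *
s=r.sense();print(R.from_euler('z',-BY).apply(s['eef_pos']-O))
go(box([-92.5+237,0.5,88.3+153]),[np.pi,0,BY])"
```

```text
clock: 35.15
eef_pos: [705.3, 81.6, 251.0]
tcp_rot: [-3.14, 0.006, -0.022]
contact_force: [-0.6, -0.3, 0.6]
opening: 0.504
grasp_force: 0.0
clock: 35.65
eef_pos: [708.9, 81.0, 256.8]
tcp_rot: [-3.139, -0.004, -0.023]
contact_force: [0.5, 1.4, 6.4]
opening: 0.247
grasp_force: 32.1
[149.40084919   1.17250249 246.79504552]
to [704.   80.5 251.3] row [-0.0049, 0.0007, 0.0055, -0.003, -0.004, -0.0] q [0.11 0.48 1.42 0.   1.23 1.7 ] F [0.5 1.4 6.4] op 0.25 t 35.6
```

```bash
python3 -m crank '[[-0.0218,0,-0.0039,0,0,0,0.95],[-0.0391,0,-0.0053,0,0,0,0.95],[-0.0565,0,-0.0052,0,0,0,0.95],[-0.0738,0,-0.0036,0,0,0,0.95],[-0.0909,0,-0.0005,0,0,0,0.95]]'
python3 -m crank '[[-0.0168,0,0.0046,0,0,0,0.95],[-0.0331,0,0.0107,0,0,0,0.95],[-0.0489,0,0.0181,0,0,0,0.95],[-0.0639,0,0.0269,0,0,0,0.95],[-0.0781,0,0.037,0,0,0,0.95]]'
python3 -c "
from h import *
go(box([-92.5+72.6,0.5,93+115.5]),[np.pi,0,BY])"
```

```text
clock: 36.15
eef_pos: [617.5, 82.9, 256.4]
tcp_rot: [-3.139, -0.004, -0.023]
contact_force: [4.1, 1.2, -2.3]
opening: 0.249
grasp_force: 31.7
clock: 36.65
eef_pos: [539.2, 84.7, 219.5]
tcp_rot: [-3.139, -0.003, -0.023]
contact_force: [0.4, -1.2, 2.5]
opening: 0.244
grasp_force: 33.5
to [539.6  84.3 218.5] row [0.0004, 0.0004, 0.001, -0.002, -0.003, -0.0] q [0.15 0.26 1.84 0.   1.04 1.75] F [ 0.4 -1.2  2.5] op 0.24 t 36.6
```

```bash
python3 -m crank '[[-0.0132,0,0.0112,0,0,0,0.95],[-0.0255,0,0.0236,0,0,0,0.95],[-0.0366,0,0.037,0,0,0,0.95],[-0.0465,0,0.0513,0,0,0,0.95],[-0.0551,0,0.0665,0,0,0,0.95]]'
python3 -m crank '[[-0.0072,0,0.0158,0,0,0,0.95],[-0.0131,0,0.0322,0,0,0,0.95],[-0.0165,0,0.044,0,0,0,0.95],[-0.0175,0,0.049,0,0,0,0.95],[-0.0175,0,0.049,0,0,0,0.95]]'
python3 -c "
from h import *
go(box([-92.5,0.5,93]),[np.pi,0,BY])"
```

```text
clock: 37.15
eef_pos: [483.2, 85.9, 152.0]
tcp_rot: [-3.14, -0.0, -0.023]
contact_force: [-2.1, -2.4, 3.0]
opening: 0.244
grasp_force: 35.0
clock: 37.65
eef_pos: [465.3, 86.3, 102.9]
tcp_rot: [-3.14, 0.003, -0.023]
contact_force: [-7.4, -2.9, 6.8]
opening: 0.245
grasp_force: 36.2
to [467.   85.9 103. ] row [0.0017, 0.0004, -0.0001, -0.001, 0.003, -0.0] q [0.18 0.33 2.07 0.   0.74 1.77] F [-7.4 -2.9  6.8] op 0.25 t 37.6
```

```bash
python3 -m crank '[[0.001,0,0.002,0,0,0,0.95],[0.001,0,0.003,0,0,0,0.95],[0.001,0,0.003,0,0,0,0.95]]'
python3 -m crank '[[0.0,0,0.002,0,0,0,0.95],[0.0,0,0.002,0,0,0,0.95]]'
```

```text
clock: 37.95
eef_pos: [465.6, 86.4, 101.8]
tcp_rot: [-3.14, 0.004, -0.023]
contact_force: [-19.8, -4.1, 42.4]
opening: 0.247
grasp_force: 41.6
clock: 38.15
eef_pos: [466.2, 86.4, 100.5]
tcp_rot: [-3.14, 0.003, -0.023]
contact_force: [-21.9, -4.7, 50.7]
opening: 0.248
grasp_force: 44.4
```

Lid is shut. Release and fetch the hasp back.

```bash
python3 -m crank '[[0,0,0,0,0,0,0.6],[0,0,0,0,0,0,0.5],[0,0,-0.02,0,0,0,0.5],[0,0,-0.07,0,0,0,0.5],[0,0,-0.12,0,0,0,1]]'
python3 -m crank '[[0,-0.03,0,0,0,0,1],[-0.02,-0.07,0,0,0,0,1],[-0.03,-0.1,0,0,0,0,1],[-0.03,-0.1,0,0,0,0,1]]'
python3 -c "
from h import *
go(box([-123.5,94,114]),[np.pi,0,BY])"
```

```text
clock: 38.65
eef_pos: [467.0, 86.4, 218.5]
tcp_rot: [-3.14, 0.002, -0.023]
contact_force: [1.3, 0.1, 0.0]
opening: 0.342
grasp_force: 0.0
clock: 39.05
eef_pos: [439.3, 190.0, 218.1]
tcp_rot: [-3.138, -0.001, -0.021]
contact_force: [1.0, -0.1, 0.1]
opening: -0.003
grasp_force: 0.0
to [438.2 180.1 124. ] row [-0.001, 0.0103, 0.0941, -0.004, -0.001, 0.002] q [0.4  0.16 1.97 0.   1.01 1.99] F [ 1.  -0.1  0.1] op -0.0 t 39.0
```

```bash
python3 -m crank '[[-0.001,0,0.04,0,0,0,1],[-0.001,0,0.08,0,0,0,1],[-0.001,0,0.094,0,0,0,1],[-0.001,0,0.094,0,0,0,1],[-0.001,0.01,0.094,0,0,0,1]]'
python3 -m crank '[[0,0.01,0,0,0,0,1],[0,0.02,0,0,0,0,1],[0,0.03,0,0,0,0,1],[0,0.04,0,0,0,0,1],[0,0.05,0,0,0,0,1]]'
python3 -m crank '[[0,0.01,0,0,0,0,1],[0,0.02,0,0,0,0,1],[0,0.028,0,0,0,0,1],[0,0.034,0,0,0,0,1],[0,0.034,0,0,0,0,1]]'
```

```text
clock: 39.55
eef_pos: [439.3, 177.5, 124.1]
tcp_rot: [-3.139, -0.001, -0.023]
contact_force: [0.5, 0.9, 0.4]
opening: -0.001
grasp_force: 0.0
clock: 40.05
eef_pos: [437.3, 126.3, 123.9]
tcp_rot: [-3.139, -0.001, -0.024]
contact_force: [0.2, 1.1, 0.2]
opening: -0.005
grasp_force: 0.3
clock: 40.55
eef_pos: [436.3, 92.6, 123.5]
tcp_rot: [-3.14, 0.0, -0.024]
contact_force: [-0.3, 0.7, -0.2]
opening: -0.002
grasp_force: 0.0
```

```bash
python3 -m crank '[[0,-0.005,-0.03,0,0,0,1],[0,-0.005,-0.06,0,0,0,1],[0,0.02,-0.06,0,0,0,1],[0,0.035,-0.06,0,0,0,1],[0,0.035,-0.06,0,0,0,1]]'
python3 - <<'E'
from h import *
f=cams.grab_frame("side"); cv2.imwrite("pics/hasp4.png",cv2.resize(f["image"][200:290,270:390,::-1],(640,480),interpolation=cv2.INTER_CUBIC))
go(box([-122.5,-30,110]),[np.pi,0,BY])
E
```

```text
clock: 41.05
eef_pos: [435.6, 57.3, 183.7]
tcp_rot: [-3.14, -0.0, -0.024]
contact_force: [0.2, -0.7, 0.9]
opening: -0.005
grasp_force: 0.0
to [436.3  56.1 120. ] row [0.0007, 0.002, 0.0636, -0.002, -0.0, -0.002] q [0.13 0.15 2.08 0.   0.91 1.72] F [ 0.1  0.2 -1. ] op 0.0 t 41.1
```

View pics/hasp4.png

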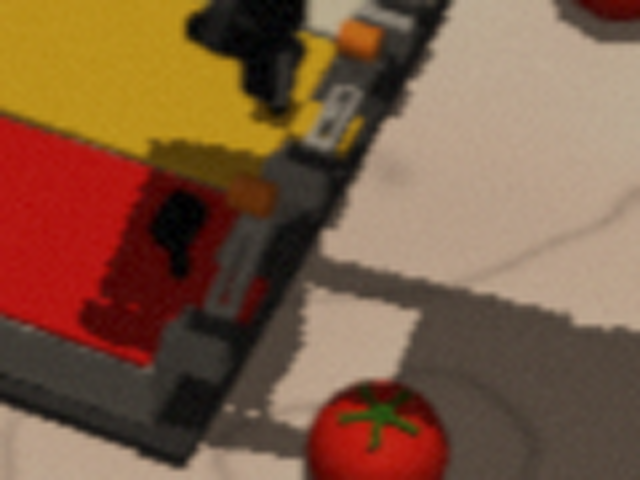

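The orange knob at (253,195) is already back over its place, with the bar nearly down. I'll press it down.

```bash
python3 -m crank '[[0,0.002,0.02,0,0,0,1],[0,0.002,0.04,0,0,0,1],[0,0.002,0.05,0,0,0,1],[0,0.002,0.058,0,0,0,1],[0,0.002,0.062,0,0,0,1]]'
python3 -m crank '[[0,0,0.002,0,0,0,1],[0,0,0.004,0,0,0,1],[0,0,0.004,0,0,0,1]]'
```

```text
clock: 41.6
eef_pos: [435.3, 51.7, 122.3]
tcp_rot: [3.133, 0.002, -0.016]
contact_force: [-7.4, -55.7, 40.6]
opening: -0.005
grasp_force: 33.0
clock: 41.9
eef_pos: [435.2, 49.7, 119.1]
tcp_rot: [3.131, 0.002, -0.016]
contact_force: [-7.8, -61.6, 37.7]
opening: 0.001
grasp_force: 34.9
```

The tip is pressing on the knob's -y shoulder. I'll lift, shift +y and press again.

```bash
python3 -m crank '[[0,0.002,-0.02,0,0,0,1],[0,0.0,-0.045,0,0,0,1],[0,-0.012,-0.045,0,0,0,1],[0,-0.012,-0.045,0,0,0,1]]'
python3 - <<'E'
from h import *
f=cams.grab_frame("side")
for c in big(mask(f,(5,130,70),(20,255,255),(305,220,335,250)),2): q=c.reshape(-1,2); print(q.mean(0),cv2.contourArea(c),[cast(f,[q.mean(0)],z)[0].round(0) for z in(92,105)])
print(proj(f,[box([-122.5,28-63.6*np.cos(np.radians(24.1+q)),53.5+63.6*np.sin(np.radians(24.1+q))]) for q in (0,10,20,30)]))
go(box([-122.5,-26,110]),[np.pi,0,BY])
E
```

```text
clock: 42.3
eef_pos: [436.4, 69.5, 162.9]
tcp_rot: [-3.139, -0.002, -0.023]
contact_force: [0.2, 0.7, 0.5]
opening: -0.001
grasp_force: 0.0
[313.17021277 234.68085106] 64.5 [array([454.,  55.,  92.]), array([449.,  65., 105.])]
[322.5   226.125] 1.0 [array([444.,  19.,  92.]), array([439.,  30., 105.])]
[[319.45802123 237.82886511]
 [318.60972144 236.70308654]
 [317.47510453 236.3018778 ]
 [316.08208959 236.65519054]]
to [436.4  60.1 120. ] row [0.0009, 0.009, 0.0422, -0.002, 0.0, 0.001] q [0.15 0.18 2.1  0.   0.86 1.74] F [-1.1 -0.8 -0.8] op 0.0 t 42.4
```

```bash
python3 -m crank '[[0,0,0.024,0,0,0,1],[0,0.002,0.029,0,0,0,1],[0,0.005,0.034,0,0,0,1],[0,0.008,0.039,0,0,0,1],[0,0.011,0.042,0,0,0,1]]'
python3 -m crank '[[0,0,0.0,0,0,0,1],[0,0,0,0,0,0,1]]'
```

```text
clock: 42.85
eef_pos: [435.6, 57.0, 120.2]
tcp_rot: [-3.14, 0.0, -0.023]
contact_force: [0.6, -0.4, 1.0]
opening: 0.001
grasp_force: 0.1
clock: 43.05
eef_pos: [435.8, 57.2, 120.7]
tcp_rot: [-3.14, -0.0, -0.024]
contact_force: [-0.7, 0.6, 0.8]
opening: -0.002
grasp_force: 0.0
```

Following the arc went freely. Now I press a little further until it seats.

```bash
python3 -m crank '[[0,0,0.002,0,0,0,1],[0,0,0.004,0,0,0,1],[0,0,0.004,0,0,0,1]]'
python3 -m crank '[[0,0,0.002,0,0,0,1],[0,0,0.003,0,0,0,1],[0,0,0.003,0,0,0,1]]'
```

```text
clock: 43.35
eef_pos: [436.2, 57.3, 117.2]
tcp_rot: [-3.14, -0.001, -0.023]
contact_force: [-2.1, -0.8, 11.7]
opening: 0.005
grasp_force: 5.9
clock: 43.65
eef_pos: [436.8, 57.2, 116.4]
tcp_rot: [-3.14, -0.002, -0.023]
contact_force: [-12.2, -4.7, 47.9]
opening: -0.002
grasp_force: 24.2
```

```bash
python3 -m crank '[[0,0,-0.03,0,0,0,1],[0,0,-0.08,0,0,0,0.5],[0,0.05,-0.12,0,0,0,0],[-0.03,0.1,-0.14,0,0,0,0],[-0.06,0.15,-0.14,0,0,0,0]]'
python3 -m crank '[[-0.02,0.05,0,0,0,0,0],[-0.04,0.1,0,0,0,0,0],[-0.05,0.15,0,0,0,0,0],[-0.05,0.2,0,0,0,0,0],[-0.05,0.25,0,0,0,0,0]]'
python3 - <<'E'
from h import *
f=cams.grab_frame("side");g=cams.grab_frame("top")
A=[cv2.resize(i["image"][y0:y1,x0:x1,::-1],(400,400),interpolation=cv2.INTER_CUBIC) for i,x0,y0,x1,y1 in((f,200,190,400,390),(g,170,140,340,310))]
cv2.imwrite("pics/final.png",np.hstack(A))
for i,roi in((f,(308,225,330,250)),(g,(325,235,340,255))):
  c=big(mask(i,(8,150,120),(18,255,255),roi))
  if c: print(cast(i,[c[0].reshape(-1,2).mean(0)],92)[0])
c=big(mask(g,(0,150,60),(8,255,255),(275,258,325,300)))
if c: print("tomato",cast(g,[c[0].reshape(-1,2).mean(0)],35)[0])
E
```

```text
clock: 44.15
eef_pos: [389.0, -66.4, 252.2]
tcp_rot: [-3.14, -0.005, -0.021]
contact_force: [0.3, -1.1, 0.1]
opening: 0.683
grasp_force: 0.0
clock: 44.65
eef_pos: [331.4, -307.7, 249.5]
tcp_rot: [-3.14, -0.001, -0.024]
contact_force: [1.4, 0.8, -0.1]
opening: 0.998
grasp_force: 0.0
[438.48835034  55.77138635  92.        ]
tomato [352.15485533 122.67563493  35.        ]
```

View pics/final.png

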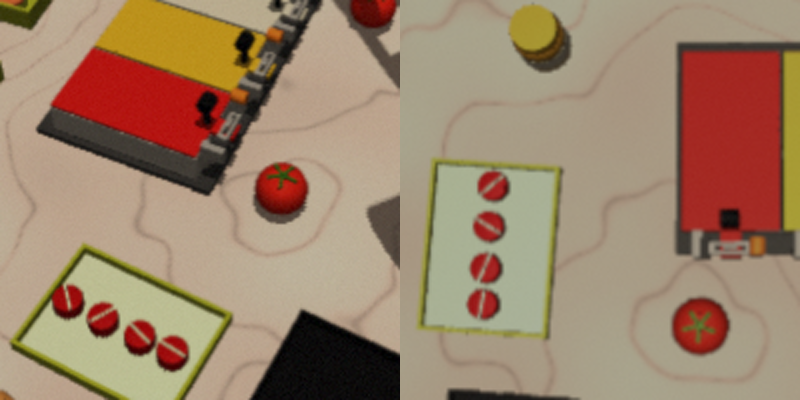

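All four cheeses lie flat in the dish, in the top half at (492,186), (489,226), (485,267) and (483,304). The red lid is shut, its knob at (757,245) is back in place, and the tomato hasn't moved.

```bash
python3 -c "
from rig import sign_off
print(sign_off())"
```

```text
the job is handed in; nothing more can be done
None
```

The job is handed in at about 45 s on the robot's clock: all four cheeses from the red-lidded box lie in the lime-green dish, its lid is shut and its hasp is back down over the catch; I touched nothing else on the counter, though the final picture did not cover the white and green boxes or the farther bystanders, and sign-off gave no verdict.

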